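Bin the crushed can and hang up the bottle opener

ROBOT

A 7-joint arm with a two-finger parallel gripper is mounted at the origin on the work surface. World frame = base frame: x ahead of the robot, y to its left, z up, the work surface at z = 0. Lengths are in m, angles in rad, forces in N, time in s.
With the tool pointing down it reaches from about 0.4 to 0.85 m from the base axis. Payload 10.4 kg.
Tool frame: the origin (TCP) lies between the finger pads; the fingertips stand tcp_to_tips ahead of it and the grasp point (between the pads) lies 8 mm behind it (tcp_to_tips is the distance from the TCP to the fingertips, in m); z points along the fingers, y is the line along which they close (so a half turn about z gives the same grasp; the last joint's range is limited). The gripper opens to 85 mm and grips with 20 to 120 N. Pads are 22 mm wide; open, the fingers measure 114 mm over their backs; the gripper's body (76 mm by 85 mm) begins 54 mm behind the grasp point. The pads swing forward as they close: fully open they stand 13 mm farther back than shut.
Start: joints at [1.135, 0.332, -0.065, 1.46, 0.022, 1.35, -0.088], TCP at [0.251, -0.573, 0.242] pointing down, gripper open.
Joint ranges: [-2.6, 2.6], [-0.5, 2.12], [-1.47, 1.34], [0.16, 2.42], [-1.27, 4.41], [0.06, 2.06], [-2.6, 2.6]. Speed limits (rad/s): [2.22, 2.22, 2.79, 2.79, 3.14, 3.14, 3.14].

INTERFACE

Orientations are given as a unit quaternion [x, y, z, w].
In Python, from workcell import * gives the robot as it stands.
- The arm moves only by the tool apply_moves, never from a script. Its argument "rows" is a list of rows, each an object of numbers: "x", "y", "z": the shift along the tool's x, y, z in mm; "ax", "ay", "az": the turn, a rotation vector about the tool's x, y, z in degrees; "gripper": the closure, from 0 (fully open) to 1 (shut). A call has 1 to 5 rows; each row shifts and turns the commanded pose from where the row before left it, along the tool's axes as they then stand; what a row does not reach is not made up. A row lasts 1/12 s, in which the tool goes at most 41.7 mm and 7.16 degrees, less where a joint would pass 70% of its speed; a pose out of reach is approached as far as the arm can. A call with a gripper value outside its range is refused whole. The fingers move at their own pace and stop on an object; "newtons" is the grip in N (left out, the last holds). Time passes only in rows, so rows that do not move let the fingers close. It gives the time, the measured TCP pose, the force, the opening and the grip force at its end, in the units of the state.
- get_obs(): the state, without advancing time (a new reading comes with each control period).
- camera(name): name is "scene" or "top"; returns a dict with "color" (400x640x3 uint8, red, green, blue), "fov_y" (degrees; the focal length in pixels is half the picture's height over the tangent of half this angle, whatever the lens; pixels are square), "cx", "cy" (the principal point, pixels), "k1" (the pictures are not rectified: a ray, as slopes to the right and down, at radius r is drawn at 1 + k1 r^2 times it, then the intrinsics apply), "rvec" (rotation vector, rad) and "tvec" (3), from world to camera coordinates, as OpenCV has them. Camera axes: x right, y down, z forward; pixel columns grow to the right and rows downward; lengths in m; the calibration is good to about 2 mm. A picture is of the moment at which its call begins. There is no depth.
- hand_in(): hands the job in; it is judged then, once.
The state is a dict: "clock": time; "joint_pos": joint angles; "joint_velocities": joint speeds; "tau": joint torques, N m; "position": TCP position; "ee_rot": TCP orientation; "ft_force": force on the tool from outside, world axes, zero at the start; "torque": the same for the moment, N m; "grip_width": opening from 0.0 (shut) to 1.0 (fully open); "grasp_force": force on a finger pad.
Only numpy, scipy, OpenCV 4.12 (cv2) and the standard library are available. Lean on these libraries where they do the work, as an engineer would, in place of code of your own. Each camera call takes 0.05 s, during which the arm holds its last target. There are 200 camera calls.

TASK

Drop the crushed can that blocks the bottle opener's round end into the open tilt-out recycling bin. Then pinch the opener by its round end, lift it, ease the grip until it swings to hang straight down from the fingers, clamp it firmly again, and hang it under the rack's top rail with its crossbar resting across both steel prongs between their lips, let go and back away. Do not shift or knock over the jar, tub, bottle, mug or plant pot.

Things in the scene. Friction and masses are not known exactly. Their poses are not given: they have to be found in the camera images.
- can: Aluminium drinks can crushed end-on to an upright squat puck, 60 mm across, 48 mm tall, about 20 g. Origin at the centre of its underside, z up. It stands on the bench about 12 mm from the side (opener's +y side) of the opener's round end.
- opener: Flat steel bottle opener 172 mm long, about 0.2 kg (varies), lying on the offcut, round end overhanging its edge. Origin under the centre of the round end (disc 40 mm across, 10 mm thick); own x points along the shank out through the round end, z up as it lies. Shank 14 mm wide, 8 thick, runs to -x and ends in a loop 36 mm wide at x = -152 mm. Centre of mass near x = -70 mm.
- opener_disc (a point): Centre of the opener's round end, 5 mm above its origin; axes as opener. Pinched here across the rim (along y) with 40 N or more the opener keeps its angle; eased off bit by bit from about 14 to 3 N it swings round the pinch and hangs loop end down, still held at 3 N. Eased suddenly it may swing out of the fingers. Hanging plumb, 30 N clamps it well.
- opener_bar (a point): Centre of the opener's round crossbar (10 mm thick, 60 mm long along the opener's y), which crosses the shank 48 mm from the disc centre; axes as opener.
- offcut: Fixed piece of decking 130 x 70 x 24 mm (own x, y, z), origin at the centre of its underside on the bench. The opener lies along its x and the round end overhangs its +x edge, the disc's centre about 34 mm beyond it.
- bin: Fixed grey tilt-out recycling bin. Origin on the bench, own -x is the front, roughly towards the robot. Housing 290 mm wide (y), 267 tall, x = -30 to +130 mm; from it an open-topped dark tub (240 wide, 150 front to back, 180 deep) leans out 20 degrees to -x. Tub rim 178 mm high in front (x = -112 mm), 230 at the back (x = +28). One crushed can already lies in it at the +y end.
- bin_mouth (a point): Middle of the bin tub's open mouth, 204 mm above the bench; axes as bin.
- rack: Fixed wooden rack, 290 mm wide (y), 320 tall. Origin on the bench below the seat; own -x is the front, roughly towards the robot. Top rail over the seat: underside 298 mm high, x = 15 to 55 mm, full width: no room for an upright gripper, the tool must lean to the rack's front. Posts at y = -130, +130 mm, x = 38 to 63; lower crossbar x = 41 to 59 mm, 129 to 155 high.
- rack_seat (a point): Where the middle of the opener's crossbar sits when hung, 155 mm up; axes as rack. Two steel prongs along x at y = -18 and +18 mm (10 wide, gap 26, tops 5 mm below this point) reach to x = -22 mm; lips 9 mm high at x = -22 to -17 and 17 to 22 mm leave a trough between. Hung, the crossbar lies along y and the disc centre is 48 mm above this point.
- jar: Green glass jar, 72 mm across, 120 mm tall, standing about 120 mm beyond the opener's round end. Origin under its centre. Leave alone.
- tub: White yogurt tub with lid, 85 mm across at the lid, 74 mm tall, near the offcut and the can. Origin under its centre. Leave alone.
- bottle: Brown glass bottle, 62 mm across, 200 mm tall. Origin under its centre. Leave alone.
- mug: White mug, 80 mm across plus a handle, 90 mm tall. Origin under its centre. Leave alone.
- pot: Terracotta plant pot, 90 mm across, 75 mm tall. Origin under its centre. Leave alone.
Mind the look-alikes: they are no part of the job. Of the things shaped like the opener, the steel one is meant.

How it is judged:
On the way, in this order (a step that is already met when the one before it is completed fails the run):
1. the crushed can lies in the bin's tub, let go (x of can in the frame of bin between -0.11 and 0.09 m and y of can in the frame of bin between -0.12 and 0.12 m and height (world z) of can below 0.16 m and contact force between the fingers and can below 0.1 N), for 0.2 s.
2. the opener, clear of bench and rack, hangs plumb (within 15 degrees) in the fingers, firmly clamped, round end up (angle between opener's own x axis and vertical below 0.26 rad and height (world z) of opener_disc above 0.17 m and contact force between opener and rack below 0.1 N and distance between opener_bar and rack_seat above 0.03 m and contact force between the fingers and opener above 15 N), for 0.2 s.
At the end, for the whole second after the job is handed in: The crushed can lies at rest in the bin's tub. The opener hangs at rest on the rack, round end up and plumb within 8 degrees, its crossbar resting on both prongs (height within 5 mm) between the front and rear lips (within 16 mm of the seat), its shank in the gap between the prongs (x of can in the frame of bin between -0.11 and 0.09 m and y of can in the frame of bin between -0.12 and 0.12 m and height (world z) of can below 0.16 m and x of opener_bar in the frame of rack_seat between -0.016 and 0.016 m and y of opener_bar in the frame of rack_seat between -0.009 and 0.009 m and z of opener_bar in the frame of rack_seat between -0.004 and 0.005 m and angle between opener's own x axis and vertical below 0.15 rad and angle between the y axis of opener and the y axis of rack, either way round below 0.35 rad and linear speed of each of opener, can below 0.03 m/s); the robot touches nothing.
It fails at once if the jar, tub, bottle, mug or pot is shifted by more than 25 mm or knocked over (distance of any of jar, tub, bottle, mug, pot from where it was at the start of the episode above 0.025 m or angle between any of jar, tub, bottle, mug, pot's own z axis and vertical above 0.5 rad).
It also fails if it takes over 72 s, if anything falls off the work surface, if the arm or the gripper's body presses on something with over 40 N, if the wrist force passes 120 N, or if a joint passes its speed limit or range.

## Working session

There is one attempt and no reset: what is moved stays moved. The work goes in short steps, Python scripts to look and compute and a tool call to move; the robot and the scene stay as the last step left them, time stands still between calls to the robot, and variables do not carry over. Pictures are saved under pics/ and viewed, at most 10 in all, crops included, and the job is handed in when it is done.

Besides the shell and the picture viewer there is one more tool, called after "Request:" as name(argument=value, ...), one argument or row to a line, values as JSON. apply_moves: Moves the arm, as the interface text tells. Its arguments: {"type":"object","properties":{"rows":{"type":"array","items":{"type":"object","properties":{"x":{"type":"number"},"y":{"type":"number"},"z":{"type":"number"},"ax":{"type":"number"},"ay":{"type":"number"},"az":{"type":"number"},"gripper":{"type":"number"}}}},"newtons":{"type":"number"}},"required":["rows"]}

```bash
ls; mkdir -p pics; python3 - <<'E'
from workcell import *
import cv2
for n in("scene","top"):
    c=camera(n); cv2.imwrite(f"pics/{n}0.png",c["color"][:,:,::-1])
    print(n,{k:v for k,v in c.items() if k!="color"})
print(get_obs())
import workcell;print([k for k in dir(workcell) if k[0]!='_'])
try: print(tcp_to_tips)
except Exception as e: print(e)
E
```

```text
pics
scene {'fov_y': 57.04330803560634, 'cx': 316.16058189153557, 'cy': 202.0432569122794, 'k1': -0.04001246008624088, 'rvec': array([ 0.92425233,  2.41706644, -1.15931815]), 'tvec': array([ 0.34770025, -0.10411751,  1.46989027])}
top {'fov_y': 54.63624848957914, 'cx': 319.9001055965482, 'cy': 203.91742797901298, 'k1': -0.09753436004010888, 'rvec': array([ 2.18208408, -2.14382751,  0.17938695]), 'tvec': array([0.00278029, 0.47369743, 1.17007432])}
{'clock': 0.1, 'joint_pos': array([ 1.13538681,  0.33280362, -0.06466389,  1.46086634,  0.02162315,
        1.34992992, -0.08850375]), 'joint_velocities': array([ 0.00042906, -0.00022285,  0.00069709, -0.0028462 , -0.00122027,
        0.00082868, -0.00056684]), 'tau': array([ 1.33978501e-03, -6.26746130e+01,  4.92478616e-02, -3.92429852e+01,
        1.64235185e-02,  6.92449277e-03, -3.18160448e-05]), 'position': array([ 0.25057613, -0.57220477,  0.24159427]), 'ee_rot': array([ 9.78775218e-01,  2.04935703e-01, -1.80724681e-04, -6.30390011e-04]), 'ft_force': array([-1.16299701,  0.37685717, -0.32985881]), 'torque': array([-0.02322388, -0.02167805, -0.05269857]), 'grasp_force': 0.0, 'grip_width': 0.9966436453320487}
['MotionError', 'camera', 'get_obs', 'hand_in', 'tcp_to_tips']
0.011
```

View pics/scene0.png

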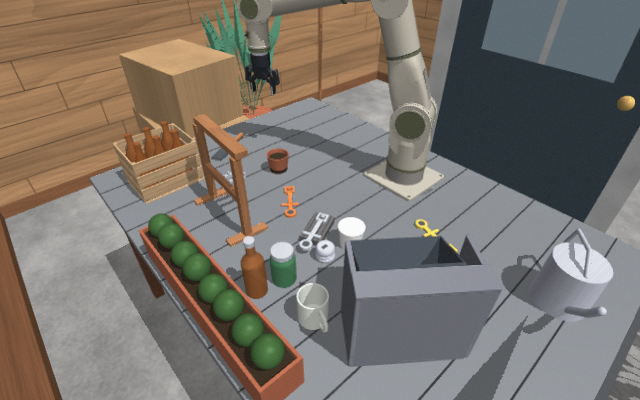

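View pics/top0.png

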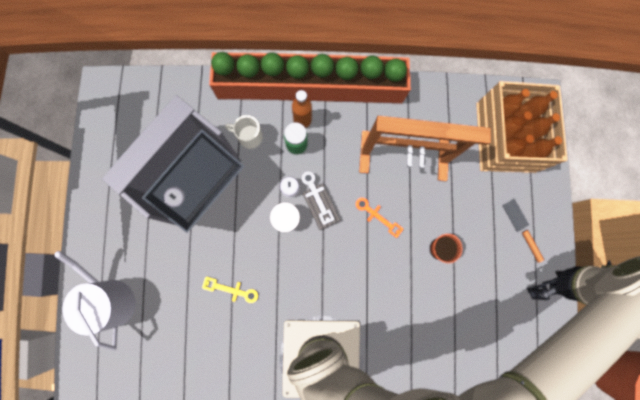

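The opener candidates in the top view are steel (315,197) on the dark offcut, orange (380,217) and yellow (230,290). The steel one fits: it is grey, lies on the offcut, and has the can beside its round end. The cans are the upright one at (289,185) and another already in the bin at (174,197). I'll confirm with an enlarged crop.

```bash
python3 - <<'E'
import cv2,numpy as np
a=cv2.imread("pics/top0.png");s=cv2.imread("pics/scene0.png")
A=cv2.resize(a[160:235,265:345],(560,525),interpolation=cv2.INTER_CUBIC)
cv2.imwrite("pics/cropA.png",A)
B=cv2.resize(a[105:190,350:500],(800,453),interpolation=cv2.INTER_CUBIC)
cv2.imwrite("pics/cropB.png",B)
E
```

```text
(no output)
```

View pics/cropA.png

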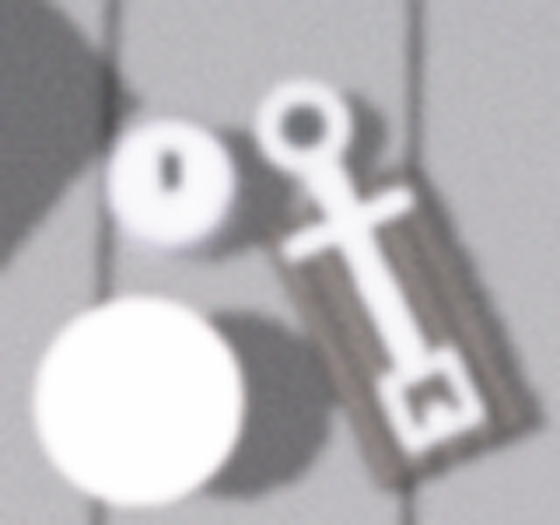

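View pics/cropB.png

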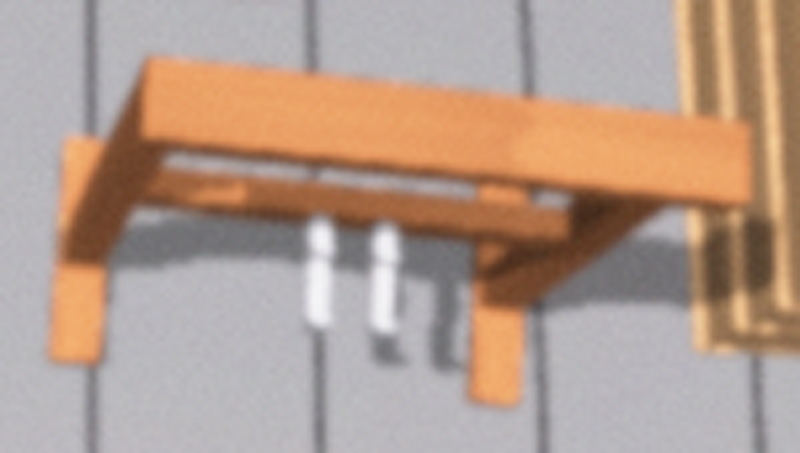

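The crops confirm the target: steel opener with disc at about (308.4,178.1), bar at (315,191.7) and loop at (327,217.6). The can's lid is at (289.6,186.1). Rack prong tips are at about (409.6,166) and (421.6,167).

```bash
cat > h.py <<'E'
import numpy as np,cv2
from workcell import *
from scipy.optimize import least_squares
from scipy.spatial.transform import Rotation as R
CAL={"scene":(57.04330803560634,316.16058189153557,202.0432569122794,-0.04001246008624088,[0.92425233,2.41706644,-1.15931815],[0.34770025,-0.10411751,1.46989027]),
"top":(54.63624848957914,319.9001055965482,203.91742797901298,-0.09753436004010888,[2.18208408,-2.14382751,0.17938695],[0.00278029,0.47369743,1.17007432])}
def par(n):
    f,cx,cy,k,r,t=CAL[n];F=200/np.tan(np.radians(f/2))
    return np.array(r),np.array(t),np.array([[F,0,cx],[0,F,cy],[0,0,1.]]),np.array([k,0,0,0.])
def proj(n,P): return cv2.projectPoints(np.array(P,float).reshape(-1,3),*par(n))[0].reshape(-1,2)
def onz(n,uv,z):
    r,t,K,d=par(n);q=cv2.undistortPoints(np.array([[uv]],float),K,d)[0,0]
    M=cv2.Rodrigues(r)[0];v=M.T@[q[0],q[1],1];c=-M.T@t
    return c+v*(z-c[2])/v[2]
def fit(obs,x0):
    # obs: (cam, model pt, pixel) -> x,y,yaw
    def w(p,m): c,s=np.cos(p[2]),np.sin(p[2]);return [p[0]+c*m[0]-s*m[1],p[1]+s*m[0]+c*m[1],m[2]]
    f=lambda p:np.concatenate([proj(n,w(p,m))[0]-u for n,m,u in obs])
    s=least_squares(f,x0,loss="soft_l1");return s.x,f(s.x).reshape(-1,2).round(1)
def delta(pos,Rm,grasp=True):
    """shift/turn in tool axes from measured pose to grasp point pos, orientation Rm"""
    o=get_obs();R0=R.from_quat(o["ee_rot"]);R1=R.from_matrix(Rm)
    tcp=np.array(pos)+(R1.as_matrix()[:,2]*.008 if grasp else 0)
    print("tool now",o["position"].round(4),"-> tcp",tcp.round(4),"shift(tool0)mm",(R0.inv().apply(tcp-o["position"])*1e3).round(1),"turn deg",np.degrees((R0.inv()*R1).as_rotvec()).round(2),"grip",round(o["grip_width"],3),o["grasp_force"],"t",o["clock"])
E
python3 - <<'E'
from h import *
A=lambda u,v:np.array([265+u/7,160+v/7]);B=lambda u,v:np.array([350+u/5.333,105+v/5.333])
print("can",onz("top",A(172,183),.048),"disc",onz("top",A(304,127),.034),"bar",onz("top",A(350,222),.034),"ends",onz("top",A(288,247),.034),onz("top",A(410,197),.034),"loop",onz("top",A(433,403),.033))
T=.32
obs=[("top",(.055,.145,T),B(150,58)),("top",(.055,-.145,T),B(750,122)),("top",(.015,.145,T),B(142,140)),("top",(.015,-.145,T),B(750,205)),
("top",(-.022,.018,.157),B(318,327)),("top",(-.022,-.018,.157),B(382,332))]
for o in (obs,obs[:4],obs[4:]): print("rack",*fit(o,[.6,-.25,0]))
b=[("top",(-.112,-.12,.178),(241,170)),("top",(-.112,.12,.178),(187,230)),("top",(.13,.145,.267),(106,177)),("top",(.13,-.145,.267),(180,97))]
print("bin",*fit(b,[.5,.35,.7]))
for n,u,z in(("jar",(296,132),.12),("tub",(285,217),.074),("bottle",(301,97),.2),("mug",(246,130),.09),("pot",(447,246),.075)):print(n,onz("top",u,z).round(3))
print("base",proj("top",[0,0,0]),"tcp",proj("top",[.25,-.572,.242]))
E
```

```text
can [0.524853   0.10589184 0.048     ] disc [0.55408583 0.04838604 0.034     ] bar [0.51143549 0.02706583 0.034     ] ends [0.4996129  0.05440298 0.034     ] [5.23290241e-01 5.15560617e-04 3.40000000e-02] loop [ 0.43132166 -0.01101218  0.033     ]
rack [ 0.59050192 -0.25999287 -0.07170722] [[-0.7 -0.2]
 [ 0.3  0.2]
 [-0.2 -0.1]
 [ 0.1 -0.2]
 [ 0.1 -0. ]
 [ 0.4  0.3]]
rack [ 0.59037672 -0.2603358  -0.07102478] [[-0.6 -0.1]
 [ 0.4  0.2]
 [-0.1  0. ]
 [ 0.3 -0.2]]
rack [ 0.59087867 -0.25875891 -0.04971194] [[-0.2 -0. ]
 [ 0.2  0. ]]
bin [0.52603377 0.38232726 0.87042701] [[ 5.4 -0.7]
 [-0.3  4.8]
 [-3.3  0.3]
 [ 0.3 -1.4]]
jar [0.675 0.088 0.12 ]
tub [0.426 0.116 0.074]
bottle [0.751 0.073 0.2  ]
mug [0.688 0.241 0.09 ]
pot [ 0.347 -0.373  0.075]
base [[320.80543067 358.16398573]] tcp [[542.15764996 281.42281818]]
```

```bash
cat >> h.py <<'E'
def down(az):  # tool pointing down, closing axis at azimuth az deg
    a=np.radians(az);y=np.array([np.cos(a),np.sin(a),0]);z=np.array([0,0,-1.]);return np.c_[np.cross(y,z),y,z]
CAN=(.5249,.1059);DISC=(.5541,.0484,.029);OYAW=25.8
E
python3 - <<'E'
from h import *
delta((CAN[0],CAN[1],.25),down(-66.35)); delta((CAN[0],CAN[1],.25),down(35))
for u in((195,181),):print("mouth",onz("top",u,.204))
print(onz("top",(241,170),.178),onz("top",(187,230),.178),onz("top",(208,134),.23),onz("top",(143,190),.23))
a=cv2.imread("pics/top0.png");c=cv2.resize(a[85:240,95:255],(640,620*1),interpolation=cv2.INTER_CUBIC)[:600]
cv2.imwrite("pics/bin.png",c)
E
```

```text
tool now [ 0.2506 -0.5722  0.2416] -> tcp [0.5249 0.1059 0.242 ] shift(tool0)mm [ 5.233e+02 -5.111e+02  2.000e-01] turn deg [-0.07  0.01  0.  ] grip 0.997 0.0 t 0.1
tool now [ 0.2506 -0.5722  0.2416] -> tcp [0.5249 0.1059 0.242 ] shift(tool0)mm [ 5.233e+02 -5.111e+02  2.000e-01] turn deg [-6.0000e-02 -6.0000e-02 -1.0135e+02] grip 0.997 0.0 t 0.1
mouth [0.50526904 0.35206243 0.204     ]
[0.54348682 0.2341228  0.178     ] [0.37503906 0.37382092 0.178     ] [0.62842369 0.31779346 0.23      ] [0.47390534 0.48149126 0.23      ]
```

View pics/bin.png

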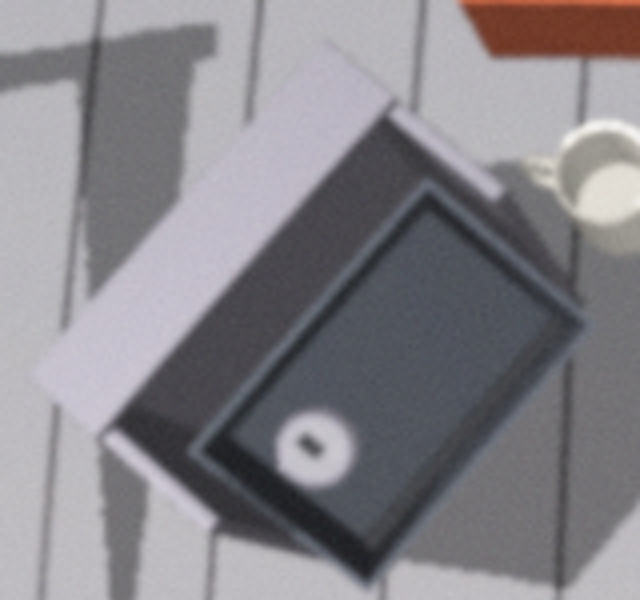

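The picture shows the tub rim corners at (202,130.8), (241.8,165), (186.8,231.3) and (143,198), with the old can at the +y end. I'll drop at the mouth centre or slightly towards -y. Moving over the can now.

Request:
apply_moves(
  rows=[
    {"x": 29,"y": -28.4,"gripper": 0},
    {"x": 29,"y": -28.4},
    {"x": 29,"y": -28.4},
    {"x": 29,"y": -28.4},
    {"x": 29,"y": -28.4},
  ],
)

```text
invalid input at $.rows[0]: expected keys x, y, z, ax, ay, az, gripper
```

Request:
apply_moves(
  rows=[
    {"x": 29,"y": -28.4},
    {"x": 29,"y": -28.4},
    {"x": 29,"y": -28.4},
    {"x": 29,"y": -28.4},
    {"x": 29,"y": -28.4},
  ],
)

```text
invalid input at $.rows[0]: expected keys x, y, z, ax, ay, az, gripper
```

Request:
apply_moves(
  rows=[
    {"x": 29,"y": -28.4},
    {"x": 29,"y": -28.4},
    {"x": 29,"y": -28.4},
    {"x": 29,"y": -28.4},
    {"x": 29,"y": -28.4},
  ],
)

```text
invalid input at $.rows[0]: expected keys x, y, z, ax, ay, az, gripper
```

Request:
apply_moves(
  rows=[
    {"x": 29,"y": -28.4},
    {"x": 29,"y": -28.4},
    {"x": 29,"y": -28.4},
    {"az": -7},
    {"az": -7},
  ],
)

```text
invalid input at $.rows[0]: expected keys x, y, z, ax, ay, az, gripper
```

Request:
apply_moves(
  rows=[
    {"az": -7},
    {"az": -7},
    {"az": -7},
    {"az": -7},
    {"az": -7},
  ],
)

```text
invalid input at $.rows[0]: expected keys x, y, z, ax, ay, az, gripper
```

Request:
apply_moves(
  rows=[
    {"az": -7},
    {"az": -7},
    {"az": -7},
    {"az": -7},
    {"az": -7},
  ],
)

```text
invalid input at $.rows[0]: expected keys x, y, z, ax, ay, az, gripper
```

Request:
apply_moves(
  rows=[
    {"az": -7},
    {"az": -7},
    {"az": -3},
    {},
    {},
  ],
)

```text
invalid input at $.rows[0]: expected keys x, y, z, ax, ay, az, gripper
```

```bash
python3 - <<'E'
from h import *
delta((*CAN,.026),down(35));print(get_obs()["joint_pos"].round(2))
b=[("top",(-.112,-.12,.178),(241.75,165)),("top",(-.112,.12,.178),(186.75,231.25)),("top",(.028,.12,.23),(143,198)),("top",(.028,-.12,.23),(202,130.75))]
p,r=fit(b,[.5,.35,.8]);print(p,r)
c,s=np.cos(p[2]),np.sin(p[2]);print("mouth",p[0]-.042*c,p[1]-.042*s, np.degrees(p[2]))
E
```

```text
tool now [ 0.2506 -0.5722  0.2416] -> tcp [0.5249 0.1059 0.018 ] shift(tool0)mm [ 523.3 -510.8  224.2] turn deg [-6.0000e-02 -6.0000e-02 -1.0135e+02] grip 0.997 0.0 t 0.1
[ 1.14  0.33 -0.06  1.46  0.02  1.35 -0.09]
[0.53092927 0.38784318 0.9102307 ] [[ 2.5  0.3]
 [ 0.4  1.6]
 [-1.4 -0.3]
 [-0.5 -2. ]]
mouth 0.5051596015966362 0.3546780819347393 52.15237746931853
```

Every key is needed in every row.

Request:
apply_moves(
  rows=[
    {"x": 29,"y": -28.4,"z": 0,"ax": 0,"ay": 0,"az": 0,"gripper": 0},
    {"x": 29,"y": -28.4,"z": 0,"ax": 0,"ay": 0,"az": 0,"gripper": 0},
    {"x": 29,"y": -28.4,"z": 0,"ax": 0,"ay": 0,"az": 0,"gripper": 0},
    {"x": 29,"y": -28.4,"z": 0,"ax": 0,"ay": 0,"az": 0,"gripper": 0},
    {"x": 29,"y": -28.4,"z": 0,"ax": 0,"ay": 0,"az": 0,"gripper": 0},
  ],
)

```text
clock: 0.52
position: [0.3268, -0.3823, 0.2419]
ee_rot: [0.979, 0.205, -0.0, -0.0]
ft_force: [1.6, -0.9, -0.3]
grip_width: 0.998
grasp_force: 0.0
```

Request:
apply_moves(
  rows=[
    {"x": 29,"y": -28.4,"z": 0,"ax": 0,"ay": 0,"az": 0,"gripper": 0},
    {"x": 29,"y": -28.4,"z": 0,"ax": 0,"ay": 0,"az": 0,"gripper": 0},
    {"x": 29,"y": -28.4,"z": 0,"ax": 0,"ay": 0,"az": 0,"gripper": 0},
    {"x": 29,"y": -28.4,"z": 0,"ax": 0,"ay": 0,"az": 0,"gripper": 0},
    {"x": 29,"y": -28.4,"z": 0,"ax": 0,"ay": 0,"az": 0,"gripper": 0},
  ],
)

```text
clock: 0.93
position: [0.4026, -0.194, 0.2422]
ee_rot: [0.979, 0.205, -0.0, 0.0]
ft_force: [0.9, -0.8, 0.5]
grip_width: 0.999
grasp_force: 0.0
```

Request:
apply_moves(
  rows=[
    {"x": 29,"y": -28.4,"z": 0,"ax": 0,"ay": 0,"az": 0,"gripper": 0},
    {"x": 29,"y": -28.4,"z": 0,"ax": 0,"ay": 0,"az": 0,"gripper": 0},
    {"x": 29,"y": -28.4,"z": 0,"ax": 0,"ay": 0,"az": 0,"gripper": 0},
    {"x": 29,"y": -28.4,"z": 0,"ax": 0,"ay": 0,"az": 0,"gripper": 0},
    {"x": 29,"y": -28.4,"z": 0,"ax": 0,"ay": 0,"az": 0,"gripper": 0},
  ],
)

```text
clock: 1.35
position: [0.4784, -0.0059, 0.2423]
ee_rot: [0.979, 0.205, 0.0, 0.0]
ft_force: [0.6, -1.1, 0.1]
grip_width: 1.0
grasp_force: 0.0
```

Request:
apply_moves(
  rows=[
    {"x": 29,"y": -28.4,"z": 0,"ax": 0,"ay": 0,"az": 0,"gripper": 0},
    {"x": 29,"y": -28.4,"z": 0,"ax": 0,"ay": 0,"az": 0,"gripper": 0},
    {"x": 29,"y": -28.4,"z": 0,"ax": 0,"ay": 0,"az": 0,"gripper": 0},
    {"x": 0,"y": 0,"z": 0,"ax": 0,"ay": 0,"az": -7,"gripper": 0},
    {"x": 0,"y": 0,"z": 0,"ax": 0,"ay": 0,"az": -7,"gripper": 0},
  ],
)

```text
clock: 1.77
position: [0.5236, 0.1084, 0.2417]
ee_rot: [0.945, 0.327, -0.0, -0.001]
ft_force: [0.1, -0.9, 0.1]
grip_width: 0.999
grasp_force: 0.0
```

Request:
apply_moves(
  rows=[
    {"x": 0,"y": 0,"z": 0,"ax": 0,"ay": 0,"az": -7,"gripper": 0},
    {"x": 0,"y": 0,"z": 0,"ax": 0,"ay": 0,"az": -7,"gripper": 0},
    {"x": 0,"y": 0,"z": 0,"ax": 0,"ay": 0,"az": -7,"gripper": 0},
    {"x": 0,"y": 0,"z": 0,"ax": 0,"ay": 0,"az": -7,"gripper": 0},
    {"x": 0,"y": 0,"z": 0,"ax": 0,"ay": 0,"az": -7,"gripper": 0},
  ],
)

```text
clock: 2.18
position: [0.5236, 0.1051, 0.2419]
ee_rot: [0.804, 0.595, -0.0, -0.0]
ft_force: [-0.6, -1.0, 0.5]
grip_width: 1.002
grasp_force: 0.0
```

Request:
apply_moves(
  rows=[
    {"x": 0,"y": 0,"z": 0,"ax": 0,"ay": 0,"az": -7,"gripper": 0},
    {"x": 0,"y": 0,"z": 0,"ax": 0,"ay": 0,"az": -7,"gripper": 0},
    {"x": 0,"y": 0,"z": 0,"ax": 0,"ay": 0,"az": -7,"gripper": 0},
    {"x": 0,"y": 0,"z": 0,"ax": 0,"ay": 0,"az": -7,"gripper": 0},
    {"x": 0,"y": 0,"z": 0,"ax": 0,"ay": 0,"az": -7,"gripper": 0},
  ],
)

```text
clock: 2.6
position: [0.5236, 0.105, 0.242]
ee_rot: [0.588, 0.809, -0.0, -0.0]
ft_force: [-0.8, 0.1, 0.8]
grip_width: 1.002
grasp_force: 0.0
```

Request:
apply_moves(
  rows=[
    {"x": 0,"y": 0,"z": 0,"ax": 0,"ay": 0,"az": -7,"gripper": 0},
    {"x": 0,"y": 0,"z": 0,"ax": 0,"ay": 0,"az": -7,"gripper": 0},
    {"x": 0,"y": 0,"z": 0,"ax": 0,"ay": 0,"az": -3,"gripper": 0},
    {"x": 0,"y": 0,"z": 0,"ax": 0,"ay": 0,"az": 0,"gripper": 0},
    {"x": 0,"y": 0,"z": 0,"ax": 0,"ay": 0,"az": 0,"gripper": 0},
  ],
)

```text
clock: 3.02
position: [0.5237, 0.105, 0.2421]
ee_rot: [0.465, 0.885, -0.0, -0.0]
ft_force: [0.3, -0.1, -0.0]
grip_width: 1.0
grasp_force: 0.0
```

```bash
python3 - <<'E'
from h import *
delta((*CAN,.026),down(35));print(get_obs()["joint_pos"].round(2))
E
```

```text
tool now [0.5237 0.105  0.2421] -> tcp [0.5249 0.1059 0.018 ] shift(tool0)mm [  0.    1.6 224.1] turn deg [-0.02 -0.01 -0.48] grip 1.0 0.0 t 3.0167
[ 0.54  0.25 -0.94  1.66  0.2   1.34  0.17]
```

Request:
apply_moves(
  rows=[
    {"x": 0,"y": 1.6,"z": 36,"ax": 0,"ay": 0,"az": 0,"gripper": 0},
    {"x": 0,"y": 0,"z": 36,"ax": 0,"ay": 0,"az": 0,"gripper": 0},
    {"x": 0,"y": 0,"z": 36,"ax": 0,"ay": 0,"az": 0,"gripper": 0},
    {"x": 0,"y": 0,"z": 36,"ax": 0,"ay": 0,"az": 0,"gripper": 0},
    {"x": 0,"y": 0,"z": 24,"ax": 0,"ay": 0,"az": 0,"gripper": 0},
  ],
)

```text
clock: 3.43
position: [0.5236, 0.1056, 0.071]
ee_rot: [0.466, 0.885, -0.001, -0.001]
ft_force: [-0.1, 0.7, 0.2]
grip_width: 1.003
grasp_force: 0.0
```

Request:
apply_moves(
  rows=[
    {"x": 0,"y": 0,"z": 24,"ax": 0,"ay": 0,"az": 0,"gripper": 0},
    {"x": 0,"y": 0,"z": 20,"ax": 0,"ay": 0,"az": 0,"gripper": 0},
    {"x": 0,"y": 0,"z": 12,"ax": 0,"ay": 0,"az": 0,"gripper": 0},
    {"x": 0,"y": 0,"z": 0,"ax": 0,"ay": 0,"az": 0,"gripper": 0},
  ],
)

```text
clock: 3.77
position: [0.5236, 0.1057, 0.016]
ee_rot: [0.465, 0.885, -0.001, -0.002]
ft_force: [-0.5, -0.2, -0.7]
grip_width: 0.999
grasp_force: 0.0
```

Request:
apply_moves(
  rows=[
    {"x": 0,"y": 0,"z": 0,"ax": 0,"ay": 0,"az": 0,"gripper": 0.6},
    {"x": 0,"y": 0,"z": 0,"ax": 0,"ay": 0,"az": 0,"gripper": 0.6},
    {"x": 0,"y": 0,"z": 0,"ax": 0,"ay": 0,"az": 0,"gripper": 0.6},
    {"x": 0,"y": 0,"z": 0,"ax": 0,"ay": 0,"az": 0,"gripper": 0.6},
    {"x": 0,"y": 0,"z": 0,"ax": 0,"ay": 0,"az": 0,"gripper": 0.6},
  ],
  newtons=25,
)

```text
clock: 4.18
position: [0.5262, 0.1063, 0.0198]
ee_rot: [0.465, 0.886, 0.001, 0.001]
ft_force: [-0.6, -0.2, 7.3]
grip_width: 0.692
grasp_force: 27.4
```

Request:
apply_moves(
  rows=[
    {"x": 0,"y": 0,"z": 0,"ax": 0,"ay": 0,"az": 0,"gripper": 0.6},
    {"x": 0,"y": 0,"z": 0,"ax": 0,"ay": 0,"az": 0,"gripper": 0.6},
  ],
)

```text
clock: 4.35
position: [0.5262, 0.1063, 0.0198]
ee_rot: [0.465, 0.886, 0.001, 0.001]
ft_force: [-0.8, 1.0, 7.1]
grip_width: 0.694
grasp_force: 27.4
```

Request:
apply_moves(
  rows=[
    {"x": 0,"y": 0,"z": -20,"ax": 0,"ay": 0,"az": 0,"gripper": 0.6},
    {"x": 0,"y": 0,"z": -36,"ax": 0,"ay": 0,"az": 0,"gripper": 0.6},
    {"x": 0,"y": 0,"z": -36,"ax": 0,"ay": 0,"az": 0,"gripper": 0.6},
    {"x": 0,"y": 0,"z": -36,"ax": 0,"ay": 0,"az": 0,"gripper": 0.6},
    {"x": 0,"y": 0,"z": -36,"ax": 0,"ay": 0,"az": 0,"gripper": 0.6},
  ],
)

```text
clock: 4.77
position: [0.5249, 0.1062, 0.1846]
ee_rot: [0.464, 0.886, 0.0, 0.0]
ft_force: [0.8, -0.3, -1.0]
grip_width: 0.692
grasp_force: 27.2
```

Request:
apply_moves(
  rows=[
    {"x": 0,"y": 0,"z": -36,"ax": 0,"ay": 0,"az": 0,"gripper": 0.6},
    {"x": 0,"y": 0,"z": -36,"ax": 0,"ay": 0,"az": 0,"gripper": 0.6},
    {"x": 0,"y": 0,"z": -36,"ax": 0,"ay": 0,"az": 0,"gripper": 0.6},
    {"x": 28.1,"y": 18.7,"z": 0,"ax": 0,"ay": 0,"az": 0,"gripper": 0.6},
    {"x": 28.1,"y": 18.7,"z": 0,"ax": 0,"ay": 0,"az": 0,"gripper": 0.6},
  ],
)

```text
clock: 5.18
position: [0.5255, 0.1726, 0.2933]
ee_rot: [0.467, 0.884, 0.001, 0.003]
ft_force: [-0.4, 0.9, -1.8]
grip_width: 0.691
grasp_force: 27.2
```

Request:
apply_moves(
  rows=[
    {"x": 28.1,"y": 18.7,"z": 0,"ax": 0,"ay": 0,"az": 0,"gripper": 0.6},
    {"x": 28.1,"y": 18.7,"z": 0,"ax": 0,"ay": 0,"az": 0,"gripper": 0.6},
    {"x": 28.1,"y": 18.7,"z": 0,"ax": 0,"ay": 0,"az": 0,"gripper": 0.6},
    {"x": 28.1,"y": 18.7,"z": 0,"ax": 0,"ay": 0,"az": 0,"gripper": 0.6},
    {"x": 28.1,"y": 18.7,"z": 0,"ax": 0,"ay": 0,"az": 0,"gripper": 0.6},
  ],
)

```text
clock: 5.6
position: [0.5208, 0.3437, 0.2909]
ee_rot: [0.465, 0.885, 0.0, 0.0]
ft_force: [0.1, 0.1, -0.4]
grip_width: 0.699
grasp_force: 27.2
```

Request:
apply_moves(
  rows=[
    {"x": 0,"y": 0,"z": 0,"ax": 0,"ay": 0,"az": 7,"gripper": 0.6},
    {"x": 0,"y": 0,"z": 0,"ax": 0,"ay": 0,"az": 7,"gripper": 0.6},
    {"x": 0,"y": 0,"z": 0,"ax": 0,"ay": 0,"az": 7,"gripper": 0.6},
    {"x": 0,"y": 0,"z": 0,"ax": 0,"ay": 0,"az": 7,"gripper": 0.6},
    {"x": 0,"y": 0,"z": 0,"ax": 0,"ay": 0,"az": 7,"gripper": 0.6},
  ],
)

```text
clock: 6.02
position: [0.5209, 0.3424, 0.2909]
ee_rot: [0.711, 0.703, 0.0, 0.0]
ft_force: [0.4, -0.3, -0.4]
grip_width: 0.696
grasp_force: 27.1
```

Request:
apply_moves(
  rows=[
    {"x": 0,"y": 0,"z": 0,"ax": 0,"ay": 0,"az": 7,"gripper": 0.6},
    {"x": 0,"y": 0,"z": 0,"ax": 0,"ay": 0,"az": 7,"gripper": 0.6},
    {"x": 0,"y": 0,"z": 0,"ax": 0,"ay": 0,"az": 7,"gripper": 0.6},
    {"x": 0,"y": 0,"z": 0,"ax": 0,"ay": 0,"az": 7,"gripper": 0.6},
    {"x": 0,"y": 0,"z": 0,"ax": 0,"ay": 0,"az": 7,"gripper": 0.6},
  ],
)

```text
clock: 6.43
position: [0.5209, 0.3423, 0.291]
ee_rot: [0.89, 0.456, 0.0, 0.0]
ft_force: [0.6, 1.3, -0.1]
grip_width: 0.697
grasp_force: 27.1
```

```bash
python3 - <<'E'
from h import *
delta((.52,.343,.235),down(-38));print(get_obs()["joint_pos"].round(2))
E
```

```text
tool now [0.5209 0.3423 0.291 ] -> tcp [0.52  0.343 0.227] shift(tool0)mm [-0.  -1.2 64. ] turn deg [ 0.03 -0.04  2.3 ] grip 0.697 27.12057799100876 t 6.4333
[-0.1   0.4  -0.76  1.36  0.28  1.49 -1.46]
```

Request:
apply_moves(
  rows=[
    {"x": 0,"y": 0,"z": 32,"ax": 0,"ay": 0,"az": 0,"gripper": 0.6},
    {"x": 0,"y": 0,"z": 32,"ax": 0,"ay": 0,"az": 0,"gripper": 0.6},
    {"x": 0,"y": 0,"z": 0,"ax": 0,"ay": 0,"az": 0,"gripper": 0.6},
    {"x": 0,"y": 0,"z": 0,"ax": 0,"ay": 0,"az": 0,"gripper": 0},
    {"x": 0,"y": 0,"z": 0,"ax": 0,"ay": 0,"az": 0,"gripper": 0},
  ],
)

```text
clock: 6.85
position: [0.5214, 0.3428, 0.2285]
ee_rot: [0.888, 0.459, 0.001, -0.0]
ft_force: [-0.6, 0.7, 0.5]
grip_width: 0.947
grasp_force: 0.0
```

Request:
apply_moves(
  rows=[
    {"x": 0,"y": 0,"z": 0,"ax": 0,"ay": 0,"az": 0,"gripper": 0},
    {"x": 0,"y": 0,"z": 0,"ax": 0,"ay": 0,"az": 0,"gripper": 0},
    {"x": 0,"y": 0,"z": -36,"ax": 0,"ay": 0,"az": 0,"gripper": 0},
    {"x": 0,"y": 0,"z": -36,"ax": 0,"ay": 0,"az": 0,"gripper": 0},
    {"x": 0,"y": 0,"z": 0,"ax": 0,"ay": 0,"az": 0,"gripper": 0},
  ],
)

```text
clock: 7.27
position: [0.5223, 0.3443, 0.3067]
ee_rot: [0.888, 0.459, 0.005, -0.001]
ft_force: [0.5, 0.8, 1.0]
grip_width: 1.002
grasp_force: 0.0
```

Request:
apply_moves(
  rows=[
    {"x": -27.3,"y": 25,"z": 0,"ax": 0,"ay": 0,"az": 0,"gripper": 0},
    {"x": -27.3,"y": 25,"z": 0,"ax": 0,"ay": 0,"az": 0,"gripper": 0},
    {"x": -27.3,"y": 25,"z": 0,"ax": 0,"ay": 0,"az": 0,"gripper": 0},
    {"x": -27.3,"y": 25,"z": 0,"ax": 0,"ay": 0,"az": 0,"gripper": 0},
    {"x": -27.3,"y": 25,"z": 0,"ax": 0,"ay": 0,"az": 0,"gripper": 0},
  ],
)

```text
clock: 7.68
position: [0.5442, 0.1572, 0.2995]
ee_rot: [0.888, 0.459, 0.001, 0.0]
ft_force: [1.4, -0.4, 0.3]
grip_width: 0.998
grasp_force: 0.0
```

```bash
python3 - <<'E'
from h import *
a=camera("top")["color"][:,:,::-1]; b=camera("scene")["color"][:,:,::-1]
A=cv2.resize(a[85:240,95:255],(400,388),interpolation=cv2.INTER_CUBIC)
B=cv2.resize(b[190:260,280:380],(400,280),interpolation=cv2.INTER_CUBIC)
o=np.zeros((388,800,3),np.uint8);o[:,:400]=A;o[:280,400:]=B
cv2.imwrite("pics/afterdrop.png",o)
delta((.5541,.0484,.2),down(-64.2));print(get_obs()["joint_pos"].round(2))
E
```

```text
tool now [0.5461 0.1514 0.2992] -> tcp [0.5541 0.0484 0.192 ] shift(tool0)mm [-78.6  66.5 107.5] turn deg [2.200e-01 1.000e-02 2.829e+01] grip 0.998 0.0 t 7.7833
[ 0.24  0.25 -0.71  1.5   0.16  1.45 -1.1 ]
```

View pics/afterdrop.png

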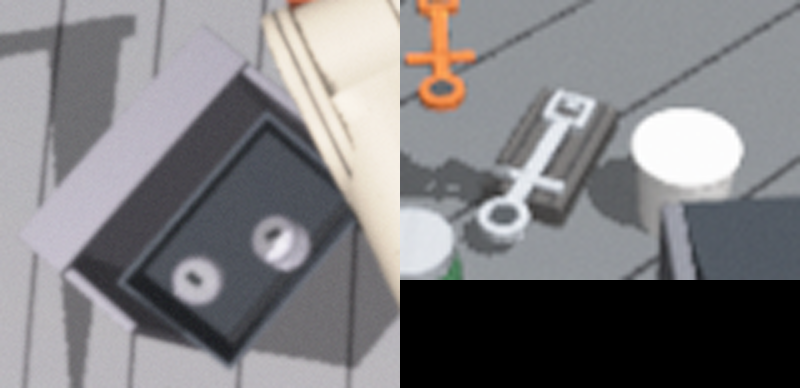

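The can lies in the tub at crop (283,240). The opener is undisturbed, with its disc at scene pixel (305.8,244), which I'll use as a cross-check.

```bash
python3 - <<'E'
from h import *
S=lambda u,v:((u-400)/4+280,190+v/4)
print("disc",onz("scene",S(503,216),.032),"bar",onz("scene",S(530,178),.034),"loop",onz("scene",S(571,108),.033))
E
```

```text
disc [0.55620342 0.05303065 0.032     ] bar [0.51437369 0.03691808 0.034     ] loop [ 0.43283624 -0.00406595  0.033     ]
```

Request:
apply_moves(
  rows=[
    {"x": -26.2,"y": 22.2,"z": 0,"ax": 0,"ay": 0,"az": 0,"gripper": 0},
    {"x": -26.2,"y": 22.2,"z": 0,"ax": 0,"ay": 0,"az": 0,"gripper": 0},
    {"x": -26.2,"y": 22.2,"z": 0,"ax": 0,"ay": 0,"az": 0,"gripper": 0},
    {"x": 0,"y": 0,"z": 30,"ax": 0,"ay": 0,"az": 7,"gripper": 0},
    {"x": 0,"y": 0,"z": 30,"ax": 0,"ay": 0,"az": 7,"gripper": 0},
  ],
)

```text
clock: 8.2
position: [0.5545, 0.054, 0.2399]
ee_rot: [0.939, 0.343, 0.002, 0.001]
ft_force: [0.4, 0.9, -0.2]
grip_width: 0.999
grasp_force: 0.0
```

Request:
apply_moves(
  rows=[
    {"x": 0,"y": 0,"z": 30,"ax": 0,"ay": 0,"az": 7,"gripper": 0},
    {"x": 0,"y": 0,"z": 30,"ax": 0,"ay": 0,"az": 7,"gripper": 0},
    {"x": 0,"y": 0,"z": 30,"ax": 0,"ay": 0,"az": 0,"gripper": 0},
    {"x": 0,"y": 0,"z": 30,"ax": 0,"ay": 0,"az": 0,"gripper": 0},
    {"x": 0,"y": 0,"z": 0,"ax": 0,"ay": 0,"az": 0,"gripper": 0},
  ],
)

```text
clock: 8.62
position: [0.5501, 0.0561, 0.1137]
ee_rot: [0.973, 0.231, -0.003, -0.001]
ft_force: [-1.8, -0.6, 0.3]
grip_width: 1.003
grasp_force: 0.0
```

```bash
python3 - <<'E'
from h import *
delta(DISC,down(-64.2));print(get_obs()["joint_pos"].round(2))
E
```

```text
tool now [0.5501 0.0561 0.1137] -> tcp [0.5541 0.0484 0.021 ] shift(tool0)mm [ 0.7  8.9 92.7] turn deg [-0.16  0.36  0.89] grip 1.003 0.0 t 8.6167
[ 0.31  0.35 -0.58  1.77  0.21  1.09 -1.45]
```

Request:
apply_moves(
  rows=[
    {"x": 1.5,"y": 7.5,"z": 0,"ax": 0,"ay": 0,"az": 0.5,"gripper": 0},
    {"x": 0,"y": 0,"z": 25,"ax": 0,"ay": 0,"az": 0,"gripper": 0},
    {"x": 0,"y": 0,"z": 25,"ax": 0,"ay": 0,"az": 0,"gripper": 0},
    {"x": 0,"y": 0,"z": 25,"ax": 0,"ay": 0,"az": 0,"gripper": 0},
    {"x": 0,"y": 0,"z": 17,"ax": 0,"ay": 0,"az": 0,"gripper": 0},
  ],
)

```text
clock: 9.03
position: [0.5593, 0.0495, 0.0273]
ee_rot: [0.974, 0.226, 0.001, 0.0]
ft_force: [0.8, -1.2, 0.1]
grip_width: 0.998
grasp_force: 0.0
```

Request:
apply_moves(
  rows=[
    {"x": 0,"y": 0,"z": 0,"ax": 0,"ay": 0,"az": 0,"gripper": 0},
    {"x": 0,"y": 0,"z": 0,"ax": 0,"ay": 0,"az": 0,"gripper": 0},
  ],
)

```text
clock: 9.2
position: [0.5591, 0.0499, 0.0282]
ee_rot: [0.974, 0.226, 0.001, 0.0]
ft_force: [0.2, 0.1, 0.3]
grip_width: 0.999
grasp_force: 0.0
```

```bash
python3 - <<'E'
from h import *
b=camera("scene")["color"][:,:,::-1]
cv2.imwrite("pics/pre.png",cv2.resize(b[180:280,250:390],(700,500),interpolation=cv2.INTER_CUBIC))
delta((.555,.0495,.029),down(-64.6))
E
```

```text
tool now [0.5595 0.0501 0.0289] -> tcp [0.555  0.0495 0.021 ] shift(tool0)mm [-4.3 -1.4  7.9] turn deg [ 0.07 -0.18  0.73] grip 0.999 0.0 t 9.25
```

View pics/pre.png

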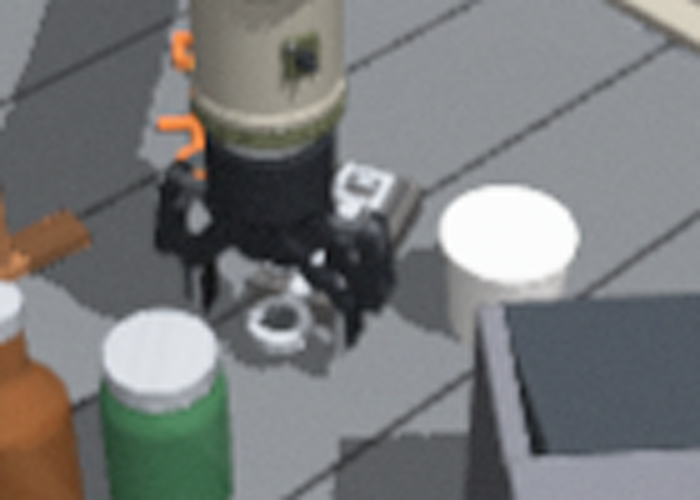

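The fingers straddle the disc, whose centre is at crop (277,322). I'll trim the position and pinch.

Request:
apply_moves(
  rows=[
    {"x": -4,"y": -1.4,"z": 4,"ax": 0,"ay": 0,"az": 0.6,"gripper": 0},
    {"x": 0,"y": 0,"z": 4,"ax": 0,"ay": 0,"az": 0,"gripper": 0},
    {"x": 0,"y": 0,"z": 0,"ax": 0,"ay": 0,"az": 0,"gripper": 0},
  ],
)

```text
clock: 9.5
position: [0.5533, 0.0492, 0.0186]
ee_rot: [0.975, 0.221, 0.0, 0.0]
ft_force: [0.1, 0.2, -0.7]
grip_width: 1.001
grasp_force: 0.0
```

```bash
python3 - <<'E'
from h import *
delta((.555,.0495,.029),down(-64.6))
E
```

```text
tool now [0.5533 0.0492 0.0186] -> tcp [0.555  0.0495 0.021 ] shift(tool0)mm [ 1.6  0.5 -2.4] turn deg [ 0.04 -0.02  0.13] grip 1.001 0.0 t 9.5
```

Request:
apply_moves(
  rows=[
    {"x": 1.5,"y": 0,"z": -3,"ax": 0,"ay": 0,"az": 0,"gripper": 0},
    {"x": 0,"y": 0,"z": 0,"ax": 0,"ay": 0,"az": 0,"gripper": 0},
    {"x": 0,"y": 0,"z": 0,"ax": 0,"ay": 0,"az": 0,"gripper": 0.8},
    {"x": 0,"y": 0,"z": 0,"ax": 0,"ay": 0,"az": 0,"gripper": 0.8},
    {"x": 0,"y": 0,"z": 0,"ax": 0,"ay": 0,"az": 0,"gripper": 0.8},
  ],
  newtons=60,
)

```text
clock: 9.92
position: [0.5547, 0.0501, 0.0214]
ee_rot: [0.975, 0.221, 0.0, 0.0]
ft_force: [-1.2, -0.1, 0.1]
grip_width: 0.604
grasp_force: 0.0
```

Request:
apply_moves(
  rows=[
    {"x": 0,"y": 0,"z": 0,"ax": 0,"ay": 0,"az": 0,"gripper": 0.8},
    {"x": 0,"y": 0,"z": 0,"ax": 0,"ay": 0,"az": 0,"gripper": 0.8},
    {"x": 0,"y": 0,"z": 0,"ax": 0,"ay": 0,"az": 0,"gripper": 0.8},
    {"x": 0,"y": 0,"z": 0,"ax": 0,"ay": 0,"az": 0,"gripper": 0.8},
  ],
)

```text
clock: 10.25
position: [0.5547, 0.0501, 0.0213]
ee_rot: [0.975, 0.221, 0.0, 0.0]
ft_force: [-0.2, -0.2, 1.3]
grip_width: 0.444
grasp_force: 59.9
```

Request:
apply_moves(
  rows=[
    {"x": 0,"y": 0,"z": -10,"ax": 0,"ay": 0,"az": 0,"gripper": 0.8},
    {"x": 0,"y": 0,"z": -20,"ax": 0,"ay": 0,"az": 0,"gripper": 0.8},
    {"x": 0,"y": 0,"z": -28,"ax": 0,"ay": 0,"az": 0,"gripper": 0.8},
    {"x": 0,"y": 0,"z": -28,"ax": 0,"ay": 0,"az": 0,"gripper": 0.8},
    {"x": 0,"y": 0,"z": -28,"ax": 0,"ay": 0,"az": 0,"gripper": 0.8},
  ],
)

```text
clock: 10.67
position: [0.5542, 0.0503, 0.1368]
ee_rot: [0.975, 0.221, -0.0, -0.0]
ft_force: [0.3, -0.1, -2.7]
grip_width: 0.444
grasp_force: 60.4
```

Request:
apply_moves(
  rows=[
    {"x": 0,"y": 0,"z": -28,"ax": 0,"ay": 0,"az": 0,"gripper": 0.8},
    {"x": 0,"y": 0,"z": -28,"ax": 0,"ay": 0,"az": 0,"gripper": 0.8},
    {"x": 0,"y": 0,"z": -28,"ax": 0,"ay": 0,"az": 0,"gripper": 0.8},
    {"x": 0,"y": 0,"z": -28,"ax": 0,"ay": 0,"az": 0,"gripper": 0.8},
    {"x": 0,"y": 0,"z": -28,"ax": 0,"ay": 0,"az": 0,"gripper": 0.8},
  ],
)

```text
clock: 11.08
position: [0.554, 0.0503, 0.2772]
ee_rot: [0.975, 0.221, -0.0, 0.0]
ft_force: [0.6, -0.8, -2.7]
grip_width: 0.439
grasp_force: 60.5
```

Request:
apply_moves(
  rows=[
    {"x": 0,"y": 0,"z": -14,"ax": 0,"ay": 0,"az": 0,"gripper": 0.8},
    {"x": -10,"y": 10.8,"z": 0,"ax": 0,"ay": 0,"az": 0,"gripper": 0.8},
    {"x": -18,"y": 19.3,"z": 0,"ax": 0,"ay": 0,"az": 0,"gripper": 0.8},
    {"x": -18,"y": 19.3,"z": 0,"ax": 0,"ay": 0,"az": 0,"gripper": 0.8},
    {"x": -18,"y": 19.3,"z": 0,"ax": 0,"ay": 0,"az": 0,"gripper": 0.8},
  ],
)

```text
clock: 11.5
position: [0.5258, -0.04, 0.2897]
ee_rot: [0.975, 0.222, 0.0, -0.0]
ft_force: [0.4, -0.8, -2.6]
grip_width: 0.441
grasp_force: 60.5
```

Request:
apply_moves(
  rows=[
    {"x": -18,"y": 19.3,"z": 0,"ax": 0,"ay": 0,"az": 0,"gripper": 0.8},
    {"x": -18,"y": 19.3,"z": 0,"ax": 0,"ay": 0,"az": 0,"gripper": 0.8},
    {"x": -18,"y": 19.3,"z": 0,"ax": 0,"ay": 0,"az": 0,"gripper": 0.8},
    {"x": -18,"y": 19.3,"z": 0,"ax": 0,"ay": 0,"az": 0,"gripper": 0.8},
    {"x": -18,"y": 19.3,"z": 0,"ax": 0,"ay": 0,"az": 0,"gripper": 0.8},
  ],
)

```text
clock: 11.92
position: [0.4861, -0.1661, 0.2898]
ee_rot: [0.975, 0.221, 0.0, -0.0]
ft_force: [0.1, -0.3, -2.5]
grip_width: 0.446
grasp_force: 60.5
```

Request:
apply_moves(
  rows=[
    {"x": -18,"y": 19.3,"z": 0,"ax": 0,"ay": 0,"az": 0,"gripper": 0.8},
    {"x": -18,"y": 19.3,"z": 0,"ax": 0,"ay": 0,"az": 0,"gripper": 0.8},
    {"x": -18,"y": 19.3,"z": 0,"ax": 0,"ay": 0,"az": 0,"gripper": 0.8},
    {"x": -6,"y": 6.4,"z": 0,"ax": 0,"ay": 0,"az": 0,"gripper": 0.8},
    {"x": 0,"y": 0,"z": 0,"ax": 0,"ay": 0,"az": 5,"gripper": 0.8},
  ],
)

```text
clock: 12.33
position: [0.459, -0.2519, 0.2894]
ee_rot: [0.984, 0.177, -0.0, 0.0]
ft_force: [-0.6, 0.7, -2.6]
grip_width: 0.445
grasp_force: 60.5
```

Request:
apply_moves(
  rows=[
    {"x": 0,"y": 0,"z": 0,"ax": 0,"ay": 0,"az": 5,"gripper": 0.8},
    {"x": 0,"y": 0,"z": 0,"ax": 0,"ay": 0,"az": 5,"gripper": 0.8},
    {"x": 0,"y": 0,"z": 0,"ax": 0,"ay": 0,"az": 5,"gripper": 0.8},
    {"x": 0,"y": 0,"z": 0,"ax": 0,"ay": 0,"az": 5,"gripper": 0.8},
    {"x": 0,"y": 0,"z": 0,"ax": 0,"ay": 0,"az": 5,"gripper": 0.8},
  ],
)

```text
clock: 12.75
position: [0.4605, -0.2485, 0.2896]
ee_rot: [0.999, -0.041, 0.0, -0.0]
ft_force: [0.5, -0.5, -2.3]
grip_width: 0.445
grasp_force: 60.5
```

```bash
cat >> h.py <<'E'
RX,RY,RYAW=.5905,-.2598,-.0710
def rackw(x,y,z): c,s=np.cos(RYAW),np.sin(RYAW);return np.array([RX+c*x-s*y,RY+s*x+c*y,z])
def lean(deg):  # closing axis along rack -y, tool z = down leaned forward by deg
    c,s=np.cos(RYAW),np.sin(RYAW);a=np.radians(deg);f=np.array([c,s,0]);y=np.array([s,-c,0]);z=f*np.sin(a)-np.array([0,0,np.cos(a)]);return np.c_[np.cross(y,z),y,z]
E
python3 - <<'E'
from h import *
for d in(0,45):delta(rackw(-.13,0,.3),lean(d))
print(get_obs()["joint_pos"].round(2))
E
```

```text
tool now [ 0.4605 -0.2485  0.2896] -> tcp [ 0.4608 -0.2506  0.292 ] shift(tool0)mm [ 0.5  2.  -2.4] turn deg [-0.03  0.   -0.59] grip 0.445 60.52001237869263 t 12.75
tool now [ 0.4605 -0.2485  0.2896] -> tcp [ 0.4665 -0.251   0.2943] shift(tool0)mm [ 6.1  1.9 -4.7] turn deg [ 0.21 45.   -0.57] grip 0.445 60.52001237869263 t 12.75
[ 0.71  0.1  -0.33  1.64  0.03  1.4  -1.27]
```

The opener is held. Now I'll lean the tool forward 45°.

Request:
apply_moves(
  rows=[
    {"x": 0,"y": 2,"z": 0,"ax": 0,"ay": 5,"az": -0.6,"gripper": 0.8},
    {"x": 0,"y": 0,"z": 0,"ax": 0,"ay": 5,"az": 0,"gripper": 0.8},
    {"x": 0,"y": 0,"z": 0,"ax": 0,"ay": 5,"az": 0,"gripper": 0.8},
    {"x": 0,"y": 0,"z": 0,"ax": 0,"ay": 5,"az": 0,"gripper": 0.8},
    {"x": 0,"y": 0,"z": 0,"ax": 0,"ay": 5,"az": 0,"gripper": 0.8},
  ],
)

```text
clock: 13.17
position: [0.4604, -0.2508, 0.2901]
ee_rot: [0.975, -0.033, 0.219, 0.008]
ft_force: [0.1, 0.7, -3.0]
grip_width: 0.447
grasp_force: 60.6
```

Request:
apply_moves(
  rows=[
    {"x": 0,"y": 0,"z": 0,"ax": 0,"ay": 5,"az": 0,"gripper": 0.8},
    {"x": 0,"y": 0,"z": 0,"ax": 0,"ay": 5,"az": 0,"gripper": 0.8},
    {"x": 0,"y": 0,"z": 0,"ax": 0,"ay": 5,"az": 0,"gripper": 0.8},
    {"x": 0,"y": 0,"z": 0,"ax": 0,"ay": 5,"az": 0,"gripper": 0.8},
    {"x": 0,"y": 0,"z": 0,"ax": 0,"ay": 0,"az": 0,"gripper": 0.8},
  ],
)

```text
clock: 13.58
position: [0.4582, -0.2503, 0.2869]
ee_rot: [0.923, -0.032, 0.383, 0.012]
ft_force: [-0.8, -0.1, -2.7]
grip_width: 0.442
grasp_force: 60.6
```

```bash
python3 - <<'E'
from h import *
delta(rackw(-.13,0,.3),lean(45));print(get_obs()["joint_pos"].round(2))
E
```

```text
tool now [ 0.4582 -0.2503  0.2869] -> tcp [ 0.4665 -0.251   0.2943] shift(tool0)mm [11.1  0.1  0.7] turn deg [-0.19 -0.07  0.04] grip 0.442 60.62042713165283 t 13.5833
[ 0.73 -0.32 -0.05  2.23 -0.73  0.68 -0.51]
```

Request:
apply_moves(
  rows=[
    {"x": 0,"y": 0,"z": 0,"ax": 0,"ay": 0,"az": 0,"gripper": 0.8},
    {"x": 0,"y": 0,"z": 0,"ax": 0,"ay": 0,"az": 0,"gripper": 0.8},
  ],
  newtons=25,
)

```text
clock: 13.75
position: [0.4611, -0.2506, 0.2901]
ee_rot: [0.924, -0.03, 0.382, 0.013]
ft_force: [-0.1, 0.8, -2.9]
grip_width: 0.441
grasp_force: 60.6
```

Request:
apply_moves(
  rows=[
    {"x": 0,"y": 0,"z": 0,"ax": 0,"ay": 0,"az": 0,"gripper": 0.8},
    {"x": 0,"y": 0,"z": 0,"ax": 0,"ay": 0,"az": 0,"gripper": 0.8},
    {"x": 0,"y": 0,"z": 0,"ax": 0,"ay": 0,"az": 0,"gripper": 0.8},
  ],
  newtons=14,
)

```text
clock: 14.0
position: [0.4609, -0.2512, 0.2897]
ee_rot: [0.923, -0.031, 0.382, 0.013]
ft_force: [-0.4, -0.7, -3.3]
grip_width: 0.439
grasp_force: 60.6
```

Request:
apply_moves(
  rows=[
    {"x": 0,"y": 0,"z": 0,"ax": 0,"ay": 0,"az": 0,"gripper": 0.8},
    {"x": 0,"y": 0,"z": 0,"ax": 0,"ay": 0,"az": 0,"gripper": 0.8},
    {"x": 0,"y": 0,"z": 0,"ax": 0,"ay": 0,"az": 0,"gripper": 0.8},
  ],
  newtons=12,
)

```text
clock: 14.25
position: [0.4605, -0.2512, 0.2893]
ee_rot: [0.923, -0.031, 0.382, 0.013]
ft_force: [0.3, 0.2, -2.9]
grip_width: 0.444
grasp_force: 60.6
```

Request:
apply_moves(
  rows=[
    {"x": 0,"y": 0,"z": 0,"ax": 0,"ay": 0,"az": 0,"gripper": 0.8},
    {"x": 0,"y": 0,"z": 0,"ax": 0,"ay": 0,"az": 0,"gripper": 0.8},
    {"x": 0,"y": 0,"z": 0,"ax": 0,"ay": 0,"az": 0,"gripper": 0.8},
  ],
  newtons=10,
)

```text
clock: 14.5
position: [0.4604, -0.2512, 0.2894]
ee_rot: [0.923, -0.031, 0.382, 0.013]
ft_force: [-0.5, -0.1, -1.8]
grip_width: 0.446
grasp_force: 60.6
```

Request:
apply_moves(
  rows=[
    {"x": 0,"y": 0,"z": 0,"ax": 0,"ay": 0,"az": 0,"gripper": 0.8},
    {"x": 0,"y": 0,"z": 0,"ax": 0,"ay": 0,"az": 0,"gripper": 0.8},
    {"x": 0,"y": 0,"z": 0,"ax": 0,"ay": 0,"az": 0,"gripper": 0.8},
  ],
  newtons=8.5,
)

```text
clock: 14.75
position: [0.4604, -0.2512, 0.2894]
ee_rot: [0.923, -0.031, 0.383, 0.013]
ft_force: [-0.5, 0.3, -3.3]
grip_width: 0.445
grasp_force: 60.6
```

Request:
apply_moves(
  rows=[
    {"x": 0,"y": 0,"z": 0,"ax": 0,"ay": 0,"az": 0,"gripper": 0.8},
    {"x": 0,"y": 0,"z": 0,"ax": 0,"ay": 0,"az": 0,"gripper": 0.8},
    {"x": 0,"y": 0,"z": 0,"ax": 0,"ay": 0,"az": 0,"gripper": 0.8},
  ],
  newtons=7,
)

```text
clock: 15.0
position: [0.4604, -0.2512, 0.2893]
ee_rot: [0.923, -0.031, 0.382, 0.013]
ft_force: [0.8, 0.1, -2.7]
grip_width: 0.443
grasp_force: 60.6
```

```bash
python3 - <<'E'
from h import *
b=camera("scene")["color"][:,:,::-1];a=camera("top")["color"][:,:,::-1]
print(proj("scene",rackw(-.13,0,.29)),proj("top",rackw(-.13,0,.29)))
o=get_obs();print(o["grasp_force"],o["ft_force"],o["torque"],o["clock"],o["grip_width"])
cv2.imwrite("pics/s1.png",b);cv2.imwrite("pics/t1.png",a)
E
```

```text
[[265.82329774 124.24745993]] [[428.31314924 196.86613011]]
60.61782717704773 [ 0.08776372  0.75199022 -2.99908501] [0.06751702 0.95376313 0.03943943] 15.1 0.4433202570048997
```

The force setting didn't take while the closure command was unchanged. I'll try a slightly different closure with a moderate grip.

Request:
apply_moves(
  rows=[
    {"x": 0,"y": 0,"z": 0,"ax": 0,"ay": 0,"az": 0,"gripper": 0.75},
    {"x": 0,"y": 0,"z": 0,"ax": 0,"ay": 0,"az": 0,"gripper": 0.75},
  ],
  newtons=30,
)

```text
clock: 15.27
position: [0.4604, -0.2512, 0.2893]
ee_rot: [0.923, -0.031, 0.382, 0.013]
ft_force: [-0.2, -0.3, -2.1]
grip_width: 0.441
grasp_force: 60.6
```

Request:
apply_moves(
  rows=[
    {"x": 0,"y": 0,"z": 0,"ax": 0,"ay": 0,"az": 0,"gripper": 0.65},
    {"x": 0,"y": 0,"z": 0,"ax": 0,"ay": 0,"az": 0,"gripper": 0.65},
  ],
)

```text
clock: 15.43
position: [0.4604, -0.2512, 0.2893]
ee_rot: [0.923, -0.031, 0.382, 0.013]
ft_force: [-0.6, -0.5, -2.6]
grip_width: 0.44
grasp_force: 60.6
```

Request:
apply_moves(
  rows=[
    {"x": 0,"y": 0,"z": 0,"ax": 0,"ay": 0,"az": 0,"gripper": 0.61},
    {"x": 0,"y": 0,"z": 0,"ax": 0,"ay": 0,"az": 0,"gripper": 0.61},
  ],
)

```text
clock: 15.6
position: [0.4604, -0.2512, 0.2893]
ee_rot: [0.923, -0.031, 0.382, 0.013]
ft_force: [-0.1, -0.0, -2.6]
grip_width: 0.44
grasp_force: 60.6
```

Request:
apply_moves(
  rows=[
    {"x": 0,"y": 0,"z": 0,"ax": 0,"ay": 0,"az": 0,"gripper": 0.59},
    {"x": 0,"y": 0,"z": 0,"ax": 0,"ay": 0,"az": 0,"gripper": 0.59},
  ],
)

```text
clock: 15.77
position: [0.4604, -0.2512, 0.2893]
ee_rot: [0.923, -0.031, 0.382, 0.013]
ft_force: [-0.1, -0.3, -2.9]
grip_width: 0.442
grasp_force: 60.6
```

Request:
apply_moves(
  rows=[
    {"x": 0,"y": 0,"z": 0,"ax": 0,"ay": 0,"az": 0,"gripper": 0.575},
    {"x": 0,"y": 0,"z": 0,"ax": 0,"ay": 0,"az": 0,"gripper": 0.575},
  ],
  newtons=20,
)

```text
clock: 15.93
position: [0.4605, -0.2512, 0.2894]
ee_rot: [0.923, -0.031, 0.383, 0.013]
ft_force: [-0.4, 0.1, -2.6]
grip_width: 0.446
grasp_force: 60.6
```

Request:
apply_moves(
  rows=[
    {"x": 0,"y": 0,"z": 0,"ax": 0,"ay": 0,"az": 0,"gripper": 0.565},
    {"x": 0,"y": 0,"z": 0,"ax": 0,"ay": 0,"az": 0,"gripper": 0.565},
  ],
)

```text
clock: 16.1
position: [0.4604, -0.2512, 0.2893]
ee_rot: [0.923, -0.031, 0.382, 0.013]
ft_force: [-0.1, -0.2, -2.5]
grip_width: 0.442
grasp_force: 60.6
```

Request:
apply_moves(
  rows=[
    {"x": 0,"y": 0,"z": 0,"ax": 0,"ay": 0,"az": 0,"gripper": 0.56},
    {"x": 0,"y": 0,"z": 0,"ax": 0,"ay": 0,"az": 0,"gripper": 0.56},
  ],
)

```text
clock: 16.27
position: [0.4604, -0.2513, 0.2893]
ee_rot: [0.923, -0.031, 0.382, 0.013]
ft_force: [0.2, -0.1, -3.0]
grip_width: 0.443
grasp_force: 59.3
```

Request:
apply_moves(
  rows=[
    {"x": 0,"y": 0,"z": 0,"ax": 0,"ay": 0,"az": 0,"gripper": 0.557},
    {"x": 0,"y": 0,"z": 0,"ax": 0,"ay": 0,"az": 0,"gripper": 0.557},
  ],
)

```text
clock: 16.43
position: [0.4604, -0.2512, 0.2893]
ee_rot: [0.923, -0.031, 0.382, 0.013]
ft_force: [-0.2, -0.8, -2.1]
grip_width: 0.446
grasp_force: 51.5
```

The grip force follows closure at about 2.6 N per 0.001, so I'll ease in small steps.

Request:
apply_moves(
  rows=[
    {"x": 0,"y": 0,"z": 0,"ax": 0,"ay": 0,"az": 0,"gripper": 0.552},
    {"x": 0,"y": 0,"z": 0,"ax": 0,"ay": 0,"az": 0,"gripper": 0.552},
  ],
)

```text
clock: 16.6
position: [0.4604, -0.2512, 0.2893]
ee_rot: [0.923, -0.031, 0.382, 0.013]
ft_force: [0.3, -0.9, -2.7]
grip_width: 0.449
grasp_force: 39.0
```

Request:
apply_moves(
  rows=[
    {"x": 0,"y": 0,"z": 0,"ax": 0,"ay": 0,"az": 0,"gripper": 0.548},
    {"x": 0,"y": 0,"z": 0,"ax": 0,"ay": 0,"az": 0,"gripper": 0.548},
  ],
)

```text
clock: 16.77
position: [0.4604, -0.2512, 0.2893]
ee_rot: [0.923, -0.031, 0.382, 0.013]
ft_force: [0.2, -0.5, -1.9]
grip_width: 0.453
grasp_force: 29.6
```

Request:
apply_moves(
  rows=[
    {"x": 0,"y": 0,"z": 0,"ax": 0,"ay": 0,"az": 0,"gripper": 0.545},
    {"x": 0,"y": 0,"z": 0,"ax": 0,"ay": 0,"az": 0,"gripper": 0.545},
  ],
)

```text
clock: 16.93
position: [0.4604, -0.2512, 0.2893]
ee_rot: [0.923, -0.031, 0.382, 0.013]
ft_force: [-0.7, -0.4, -2.0]
grip_width: 0.458
grasp_force: 22.9
```

Request:
apply_moves(
  rows=[
    {"x": 0,"y": 0,"z": 0,"ax": 0,"ay": 0,"az": 0,"gripper": 0.543},
    {"x": 0,"y": 0,"z": 0,"ax": 0,"ay": 0,"az": 0,"gripper": 0.542},
    {"x": 0,"y": 0,"z": 0,"ax": 0,"ay": 0,"az": 0,"gripper": 0.542},
  ],
)

```text
clock: 17.18
position: [0.4604, -0.2512, 0.2893]
ee_rot: [0.923, -0.031, 0.382, 0.013]
ft_force: [0.8, -0.3, -2.8]
grip_width: 0.459
grasp_force: 16.5
```

Request:
apply_moves(
  rows=[
    {"x": 0,"y": 0,"z": 0,"ax": 0,"ay": 0,"az": 0,"gripper": 0.5412},
    {"x": 0,"y": 0,"z": 0,"ax": 0,"ay": 0,"az": 0,"gripper": 0.5412},
    {"x": 0,"y": 0,"z": 0,"ax": 0,"ay": 0,"az": 0,"gripper": 0.5405},
    {"x": 0,"y": 0,"z": 0,"ax": 0,"ay": 0,"az": 0,"gripper": 0.5405},
  ],
)

```text
clock: 17.52
position: [0.4604, -0.2512, 0.2893]
ee_rot: [0.923, -0.031, 0.382, 0.013]
ft_force: [-0.2, -0.0, -2.5]
grip_width: 0.458
grasp_force: 13.4
```

Request:
apply_moves(
  rows=[
    {"x": 0,"y": 0,"z": 0,"ax": 0,"ay": 0,"az": 0,"gripper": 0.54},
    {"x": 0,"y": 0,"z": 0,"ax": 0,"ay": 0,"az": 0,"gripper": 0.54},
    {"x": 0,"y": 0,"z": 0,"ax": 0,"ay": 0,"az": 0,"gripper": 0.5395},
    {"x": 0,"y": 0,"z": 0,"ax": 0,"ay": 0,"az": 0,"gripper": 0.5395},
  ],
)

```text
clock: 17.85
position: [0.4604, -0.2512, 0.2893]
ee_rot: [0.923, -0.031, 0.382, 0.013]
ft_force: [-0.5, -1.2, -3.2]
grip_width: 0.463
grasp_force: 11.5
```

```bash
python3 - <<'E'
from h import *
b=camera("scene")["color"][:,:,::-1];cv2.imwrite("pics/s2.png",b)
o=get_obs();print(o["grasp_force"],o["ft_force"],o["torque"],o["clock"],o["grip_width"])
E
```

```text
11.462036222219467 [ 0.24266732 -0.45311488 -2.70578433] [ 0.05880215  1.07334186 -0.03688943] 17.9 0.4609512296788565
```

Request:
apply_moves(
  rows=[
    {"x": 0,"y": 0,"z": 0,"ax": 0,"ay": 0,"az": 0,"gripper": 0.539},
    {"x": 0,"y": 0,"z": 0,"ax": 0,"ay": 0,"az": 0,"gripper": 0.539},
    {"x": 0,"y": 0,"z": 0,"ax": 0,"ay": 0,"az": 0,"gripper": 0.5385},
    {"x": 0,"y": 0,"z": 0,"ax": 0,"ay": 0,"az": 0,"gripper": 0.5385},
  ],
)

```text
clock: 18.23
position: [0.4604, -0.2512, 0.2893]
ee_rot: [0.923, -0.031, 0.382, 0.013]
ft_force: [-0.2, 0.2, -1.8]
grip_width: 0.461
grasp_force: 9.6
```

Request:
apply_moves(
  rows=[
    {"x": 0,"y": 0,"z": 0,"ax": 0,"ay": 0,"az": 0,"gripper": 0.538},
    {"x": 0,"y": 0,"z": 0,"ax": 0,"ay": 0,"az": 0,"gripper": 0.538},
    {"x": 0,"y": 0,"z": 0,"ax": 0,"ay": 0,"az": 0,"gripper": 0.538},
    {"x": 0,"y": 0,"z": 0,"ax": 0,"ay": 0,"az": 0,"gripper": 0.5375},
    {"x": 0,"y": 0,"z": 0,"ax": 0,"ay": 0,"az": 0,"gripper": 0.5375},
  ],
)

```text
clock: 18.65
position: [0.4604, -0.2512, 0.2893]
ee_rot: [0.923, -0.031, 0.382, 0.013]
ft_force: [0.2, 0.3, -3.0]
grip_width: 0.461
grasp_force: 7.8
```

Request:
apply_moves(
  rows=[
    {"x": 0,"y": 0,"z": 0,"ax": 0,"ay": 0,"az": 0,"gripper": 0.5371},
    {"x": 0,"y": 0,"z": 0,"ax": 0,"ay": 0,"az": 0,"gripper": 0.5371},
    {"x": 0,"y": 0,"z": 0,"ax": 0,"ay": 0,"az": 0,"gripper": 0.5371},
    {"x": 0,"y": 0,"z": 0,"ax": 0,"ay": 0,"az": 0,"gripper": 0.5371},
  ],
)

```text
clock: 18.98
position: [0.4605, -0.2512, 0.2893]
ee_rot: [0.923, -0.031, 0.382, 0.013]
ft_force: [0.3, -1.1, -2.2]
grip_width: 0.462
grasp_force: 7.1
```

```bash
python3 - <<'E'
from h import *
b=camera("scene")["color"][:,:,::-1];cv2.imwrite("pics/s3.png",b)
o=get_obs();print(o["grasp_force"],o["ft_force"],o["torque"],o["clock"],o["grip_width"])
p=[cv2.resize(cv2.imread(f"pics/s{i}.png")[100:220,220:330],(400,436),interpolation=cv2.INTER_CUBIC) for i in(1,3)]
cv2.imwrite("pics/s13.png",np.hstack(p))
E
```

```text
7.1313343942165375 [-0.17065538 -0.33428173 -2.18480919] [0.11949037 1.09136705 0.0090117 ] 19.0333 0.4628051851832801
```

View pics/s13.png

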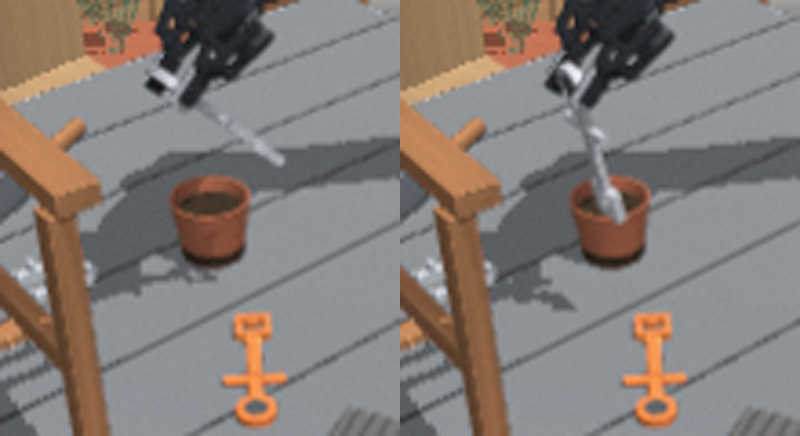

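Left shows the opener 45° off plumb before easing. Right shows it swung most of the way, with disc at (570,77) and loop at (618,210). I'll ease to 3 N and measure the angle from the pixels.

Request:
apply_moves(
  rows=[
    {"x": 0,"y": 0,"z": 0,"ax": 0,"ay": 0,"az": 0,"gripper": 0.5367},
    {"x": 0,"y": 0,"z": 0,"ax": 0,"ay": 0,"az": 0,"gripper": 0.5367},
    {"x": 0,"y": 0,"z": 0,"ax": 0,"ay": 0,"az": 0,"gripper": 0.5363},
    {"x": 0,"y": 0,"z": 0,"ax": 0,"ay": 0,"az": 0,"gripper": 0.5363},
  ],
)

```text
clock: 19.37
position: [0.4604, -0.2512, 0.2894]
ee_rot: [0.923, -0.031, 0.383, 0.013]
ft_force: [0.3, 0.7, -2.6]
grip_width: 0.463
grasp_force: 5.8
```

Request:
apply_moves(
  rows=[
    {"x": 0,"y": 0,"z": 0,"ax": 0,"ay": 0,"az": 0,"gripper": 0.5359},
    {"x": 0,"y": 0,"z": 0,"ax": 0,"ay": 0,"az": 0,"gripper": 0.5359},
    {"x": 0,"y": 0,"z": 0,"ax": 0,"ay": 0,"az": 0,"gripper": 0.5356},
    {"x": 0,"y": 0,"z": 0,"ax": 0,"ay": 0,"az": 0,"gripper": 0.5356},
  ],
)

```text
clock: 19.7
position: [0.4604, -0.2512, 0.2893]
ee_rot: [0.923, -0.031, 0.382, 0.013]
ft_force: [0.9, -0.2, -2.3]
grip_width: 0.463
grasp_force: 4.7
```

Request:
apply_moves(
  rows=[
    {"x": 0,"y": 0,"z": 0,"ax": 0,"ay": 0,"az": 0,"gripper": 0.5353},
    {"x": 0,"y": 0,"z": 0,"ax": 0,"ay": 0,"az": 0,"gripper": 0.5353},
    {"x": 0,"y": 0,"z": 0,"ax": 0,"ay": 0,"az": 0,"gripper": 0.5353},
    {"x": 0,"y": 0,"z": 0,"ax": 0,"ay": 0,"az": 0,"gripper": 0.5353},
  ],
)

```text
clock: 20.03
position: [0.4604, -0.2512, 0.2893]
ee_rot: [0.923, -0.031, 0.382, 0.013]
ft_force: [-0.0, -0.2, -3.3]
grip_width: 0.461
grasp_force: 4.2
```

```bash
cat >> h.py <<'E'
def ang(img,ref="pics/s1.png"):
    r=cv2.imread(ref).astype(int);d=img.astype(int)-r
    m=(d.min(2)>25);m[:122]=0;m[200:]=0;m[:,:250]=0;m[:,310:]=0
    v,u=np.nonzero(m);p=np.c_[u,v].astype(float)
    l=cv2.fitLine(p.astype(np.float32),cv2.DIST_HUBER,0,.01,.01).ravel();l=l*np.sign(l[1])
    return len(u),np.degrees(np.arctan2(l[0],l[1])).round(1),(u.min(),v.min(),u.max(),v.max())
def plumb(tilts=(-20,-10,0,10,20,30)):
    o=get_obs();Rm=R.from_quat(o["ee_rot"]).as_matrix();g=o["position"]-.008*Rm[:,2];f=np.array([np.cos(RYAW),np.sin(RYAW),0])
    for t in tilts:
        a=np.radians(t);d=-f*np.sin(a)-np.array([0,0,np.cos(a)]);q=proj("scene",[g+.045*d,g+.15*d]);w=q[1]-q[0]
        print("tilt back",t,"image angle",np.degrees(np.arctan2(w[0],w[1])).round(1),q.round(0).tolist())
E
python3 - <<'E'
from h import *
b=camera("scene")["color"][:,:,::-1];cv2.imwrite("pics/s4.png",b)
o=get_obs();print(o["grasp_force"],o["ft_force"],o["torque"],o["clock"])
for i in(2,3,4):print(i,ang(cv2.imread(f"pics/s{i}.png")))
plumb()
E
```

```text
4.226438999176025 [ 0.08972821 -0.00442234 -2.79429435] [-0.0058578   1.14237473 -0.02466873] 20.0833
2 (130, np.float32(-13.5), (np.int64(250), np.int64(126), np.int64(284), np.int64(177)))
3 (135, np.float32(-6.4), (np.int64(250), np.int64(123), np.int64(281), np.int64(180)))
4 (144, np.float32(-5.3), (np.int64(250), np.int64(122), np.int64(279), np.int64(180)))
tilt back -20 image angle -12.5 [[264.0, 135.0], [258.0, 164.0]]
tilt back -10 image angle -3.9 [[266.0, 135.0], [264.0, 163.0]]
tilt back 0 image angle 5.4 [[268.0, 135.0], [271.0, 161.0]]
tilt back 10 image angle 15.3 [[270.0, 134.0], [277.0, 158.0]]
tilt back 20 image angle 26.1 [[272.0, 132.0], [283.0, 154.0]]
tilt back 30 image angle 37.7 [[274.0, 131.0], [288.0, 149.0]]
```

Request:
apply_moves(
  rows=[
    {"x": 0,"y": 0,"z": 0,"ax": 0,"ay": 0,"az": 0,"gripper": 0.535},
    {"x": 0,"y": 0,"z": 0,"ax": 0,"ay": 0,"az": 0,"gripper": 0.535},
    {"x": 0,"y": 0,"z": 0,"ax": 0,"ay": 0,"az": 0,"gripper": 0.5348},
    {"x": 0,"y": 0,"z": 0,"ax": 0,"ay": 0,"az": 0,"gripper": 0.5348},
    {"x": 0,"y": 0,"z": 0,"ax": 0,"ay": 0,"az": 0,"gripper": 0.5348},
  ],
)

```text
clock: 20.5
position: [0.4604, -0.2512, 0.2893]
ee_rot: [0.923, -0.031, 0.382, 0.013]
ft_force: [0.5, -0.9, -2.5]
grip_width: 0.467
grasp_force: 3.5
```

```bash
cat >> h.py <<'E'
def ang(img,ref="pics/s1.png"):
    d=img.astype(int)-cv2.imread(ref).astype(int)
    m=(d.min(2)>20).astype(np.uint8);m[:128]=0;m[185:]=0;m[:,:258]=0;m[:,310:]=0
    n,lab,st,_=cv2.connectedComponentsWithStats(m,connectivity=8);k=1+np.argmax(st[1:,4])
    v,u=np.nonzero(lab==k)
    l=cv2.fitLine(np.c_[u,v].astype(np.float32),cv2.DIST_L2,0,.01,.01).ravel();l=l*np.sign(l[1])
    return len(u),np.degrees(np.arctan2(l[0],l[1])).round(1),st[k].tolist()
E
python3 - <<'E'
from h import *
b=camera("scene")["color"][:,:,::-1];cv2.imwrite("pics/s5.png",b)
o=get_obs();print(o["grasp_force"],o["ft_force"],o["torque"],o["clock"])
for i in(2,3,4,5):print(i,ang(cv2.imread(f"pics/s{i}.png")))
E
```

```text
3.4844570606946945 [ 0.27195747  0.04679316 -1.76225283] [ 0.06319004  1.01846347 -0.02832394] 20.55
2 (63, np.float32(-88.6), [259, 172, 21, 6, 63])
3 (63, np.float32(-88.6), [259, 172, 21, 6, 63])
4 (73, np.float32(12.1), [270, 142, 9, 18, 73])
5 (75, np.float32(11.4), [269, 142, 9, 18, 75])
```

Request:
apply_moves(
  rows=[
    {"x": 0,"y": 0,"z": 0,"ax": 0,"ay": 0,"az": 0,"gripper": 0.5346},
    {"x": 0,"y": 0,"z": 0,"ax": 0,"ay": 0,"az": 0,"gripper": 0.5346},
    {"x": 0,"y": 0,"z": 0,"ax": 0,"ay": 0,"az": 0,"gripper": 0.5346},
    {"x": 0,"y": 0,"z": 0,"ax": 0,"ay": 0,"az": 0,"gripper": 0.5346},
    {"x": 0,"y": 0,"z": 0,"ax": 0,"ay": 0,"az": 0,"gripper": 0.5346},
  ],
)

```text
clock: 20.97
position: [0.4604, -0.2512, 0.2893]
ee_rot: [0.923, -0.031, 0.382, 0.013]
ft_force: [-0.2, -0.3, -2.9]
grip_width: 0.462
grasp_force: 3.2
```

```bash
python3 - <<'E'
from h import *
b=camera("scene")["color"][:,:,::-1];cv2.imwrite("pics/s6.png",b)
o=get_obs();print(o["grasp_force"],o["ft_force"],o["clock"],ang(b.copy()))
a=camera("top")["color"][:,:,::-1]
o=np.hstack([cv2.resize(b[105:180,235:310],(400,400),interpolation=cv2.INTER_CUBIC),cv2.resize(a[140:230,390:480],(400,400),interpolation=cv2.INTER_CUBIC)])
cv2.imwrite("pics/s6c.png",o)
E
```

```text
3.1984098628163338 [-0.15196996  0.53453981 -2.5287886 ] 21.0167 (73, np.float32(10.9), [269, 141, 9, 19, 73])
```

View pics/s6c.png

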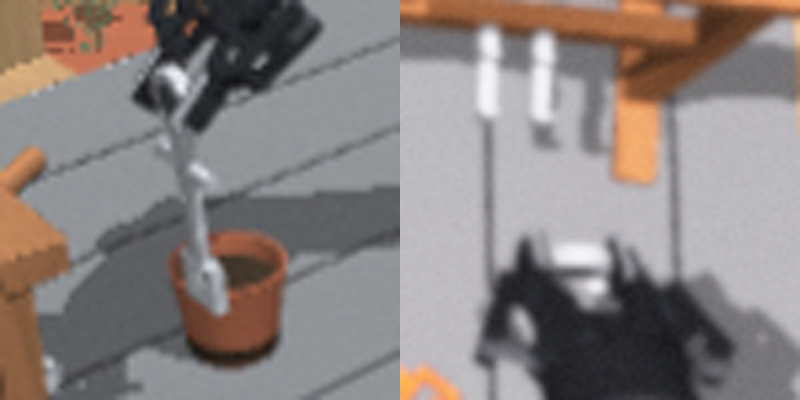

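The opener hangs about 5° short of plumb (disc (172,88), loop (208,290) in the left crop). I'll clamp it, then lean the tool 5° more to bring it plumb.

Request:
apply_moves(
  rows=[
    {"x": 0,"y": 0,"z": 0,"ax": 0,"ay": 0,"az": 0,"gripper": 0.55},
    {"x": 0,"y": 0,"z": 0,"ax": 0,"ay": 0,"az": 0,"gripper": 0.7},
    {"x": 0,"y": 0,"z": 0,"ax": 0,"ay": 0,"az": 0,"gripper": 0.7},
    {"x": 0,"y": 0,"z": 0,"ax": 0,"ay": 0,"az": 0,"gripper": 0.7},
  ],
  newtons=45,
)

```text
clock: 21.4
position: [0.4604, -0.2512, 0.2893]
ee_rot: [0.923, -0.031, 0.383, 0.013]
ft_force: [-0.0, 0.9, -1.9]
grip_width: 0.448
grasp_force: 45.2
```

Request:
apply_moves(
  rows=[
    {"x": 0,"y": 0,"z": 0,"ax": 0,"ay": 2.5,"az": 0,"gripper": 0.7},
    {"x": 0,"y": 0,"z": 0,"ax": 0,"ay": 2.5,"az": 0,"gripper": 0.7},
    {"x": 0,"y": 0,"z": 0,"ax": 0,"ay": 0,"az": 0,"gripper": 0.7},
    {"x": 0,"y": 0,"z": 0,"ax": 0,"ay": 0,"az": 0,"gripper": 0.7},
    {"x": 0,"y": 0,"z": 0,"ax": 0,"ay": 0,"az": 0,"gripper": 0.7},
  ],
)

```text
clock: 21.82
position: [0.4607, -0.2511, 0.2896]
ee_rot: [0.906, -0.03, 0.422, 0.014]
ft_force: [-0.1, -0.4, -2.0]
grip_width: 0.445
grasp_force: 45.3
```

```bash
python3 - <<'E'
from h import *
delta(rackw(-.08,0,.228),lean(50));print(get_obs()["joint_pos"].round(2))
b=camera("scene")["color"][:,:,::-1];print(ang(b.copy()))
E
```

```text
tool now [ 0.4607 -0.2511  0.2896] -> tcp [ 0.5168 -0.2546  0.2229] shift(tool0)mm [-14.9  -0.4  86. ] turn deg [-0.16  0.05  0.19] grip 0.445 45.303059220314026 t 21.8167
[ 0.68 -0.34  0.01  2.28 -0.87  0.62 -0.36]
(102, np.float32(16.3), [262, 142, 13, 23, 102])
```

Request:
apply_moves(
  rows=[
    {"x": -3,"y": 0,"z": 17,"ax": 0,"ay": 0,"az": 0,"gripper": 0.7},
    {"x": -3,"y": 0,"z": 17,"ax": 0,"ay": 0,"az": 0,"gripper": 0.7},
    {"x": -3,"y": 0,"z": 17,"ax": 0,"ay": 0,"az": 0,"gripper": 0.7},
    {"x": -3,"y": 0,"z": 17,"ax": 0,"ay": 0,"az": 0,"gripper": 0.7},
    {"x": -3,"y": -0.4,"z": 18,"ax": 0,"ay": 0,"az": 0,"gripper": 0.7},
  ],
)

```text
clock: 22.28
position: [0.5175, -0.2549, 0.2225]
ee_rot: [0.906, -0.03, 0.422, 0.015]
ft_force: [0.6, 0.4, -1.9]
grip_width: 0.447
grasp_force: 45.4
```

Request:
apply_moves(
  rows=[
    {"x": 0,"y": 0,"z": 0,"ax": 0,"ay": 0,"az": 0,"gripper": 0.7},
    {"x": 0,"y": 0,"z": 0,"ax": 0,"ay": 0,"az": 0,"gripper": 0.7},
  ],
)

```text
clock: 22.45
position: [0.5169, -0.2541, 0.222]
ee_rot: [0.906, -0.03, 0.422, 0.014]
ft_force: [0.1, -0.4, -2.7]
grip_width: 0.446
grasp_force: 45.8
```

```bash
python3 - <<'E'
from h import *
delta(rackw(-.08,0,.228),lean(50));delta(rackw(0,0,.228),lean(50))
a=camera("top")["color"][:,:,::-1];b=camera("scene")["color"][:,:,::-1]
A=cv2.resize(a[130:200,380:460],(400,350),interpolation=cv2.INTER_CUBIC)
B=cv2.resize(b[110:190,210:290],(400,400),interpolation=cv2.INTER_CUBIC)
o=np.zeros((400,800,3),np.uint8);o[:350,:400]=A;o[:,400:]=B;cv2.imwrite("pics/near.png",o)
print(proj("top",[rackw(-.022,.018,.157),rackw(-.022,-.018,.157),rackw(-.08,0,.228)]).round(1).tolist())
d=rackw(-.08,0,.228);print(proj("scene",[d,d-[0,0,.048],d-[0,0,.152],rackw(-.08,.03,.18),rackw(-.08,-.03,.18)]).round(1).tolist())
E
```

```text
tool now [ 0.5169 -0.2541  0.222 ] -> tcp [ 0.5168 -0.2546  0.2229] shift(tool0)mm [ 0.6  0.4 -0.6] turn deg [-0.24  0.09  0.16] grip 0.446 45.76561689376831 t 22.45
tool now [ 0.5169 -0.2541  0.222 ] -> tcp [ 0.5966 -0.2602  0.2229] shift(tool0)mm [52.1  0.8 60.6] turn deg [-0.24  0.09  0.16] grip 0.446 45.76561689376831 t 22.45
[[409.7, 166.3], [422.0, 167.5], [422.1, 182.0]]
[[254.5, 145.7], [256.0, 158.1], [259.1, 183.1], [260.6, 161.9], [251.6, 154.4]]
```

View pics/near.png

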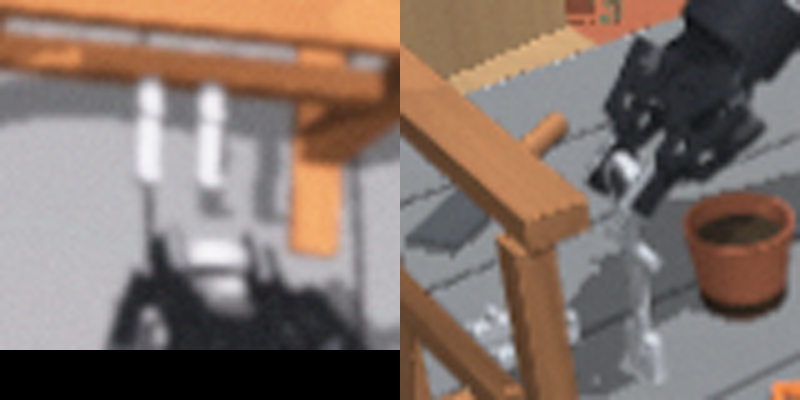

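The opener is plumb, with disc, bar and loop within 2 px of prediction, and lined up with the prong gap (prongs at top-view u 409.6 and 422.2). Advancing.

Request:
apply_moves(
  rows=[
    {"x": 9,"y": 0.4,"z": 10,"ax": 0,"ay": 0,"az": 0,"gripper": 0.7},
    {"x": 9,"y": 0.4,"z": 10,"ax": 0,"ay": 0,"az": 0,"gripper": 0.7},
    {"x": 9,"y": 0,"z": 10,"ax": 0,"ay": 0,"az": 0,"gripper": 0.7},
    {"x": 9,"y": 0,"z": 10,"ax": 0,"ay": 0,"az": 0,"gripper": 0.7},
    {"x": 9,"y": 0,"z": 10,"ax": 0,"ay": 0,"az": 0,"gripper": 0.7},
  ],
)

```text
clock: 22.97
position: [0.5841, -0.2606, 0.2266]
ee_rot: [0.905, -0.03, 0.423, 0.015]
ft_force: [0.1, 0.6, -2.6]
grip_width: 0.448
grasp_force: 45.8
```

Request:
apply_moves(
  rows=[
    {"x": 7,"y": 0,"z": 10,"ax": 0,"ay": 0,"az": 0,"gripper": 0.7},
    {"x": 0,"y": 0,"z": 0,"ax": 0,"ay": 0,"az": 0,"gripper": 0.7},
    {"x": 0,"y": 0,"z": 0,"ax": 0,"ay": 0,"az": 0,"gripper": 0.7},
  ],
)

```text
clock: 23.22
position: [0.5958, -0.2609, 0.2242]
ee_rot: [0.906, -0.03, 0.423, 0.014]
ft_force: [0.3, 0.3, -2.7]
grip_width: 0.445
grasp_force: 45.8
```

```bash
python3 - <<'E'
from h import *
delta(rackw(0,0,.228),lean(50));delta(rackw(0,0,.203),lean(50))
E
```

```text
tool now [ 0.5958 -0.2609  0.2242] -> tcp [ 0.5966 -0.2602  0.2229] shift(tool0)mm [-0.5 -0.7  1.5] turn deg [-0.15 -0.02  0.18] grip 0.445 45.79871356487274 t 23.2167
tool now [ 0.5958 -0.2609  0.2242] -> tcp [ 0.5966 -0.2602  0.1979] shift(tool0)mm [-19.7  -0.7  17.5] turn deg [-0.15 -0.02  0.18] grip 0.445 45.79871356487274 t 23.2167
```

Lowering slowly and watching the force.

Request:
apply_moves(
  rows=[
    {"x": -4,"y": -0.7,"z": 3.5,"ax": 0,"ay": 0,"az": 0,"gripper": 0.7},
    {"x": -4,"y": 0,"z": 3.5,"ax": 0,"ay": 0,"az": 0,"gripper": 0.7},
    {"x": -4,"y": 0,"z": 3.5,"ax": 0,"ay": 0,"az": 0,"gripper": 0.7},
    {"x": 0,"y": 0,"z": 0,"ax": 0,"ay": 0,"az": 0,"gripper": 0.7},
  ],
)

```text
clock: 23.55
position: [0.595, -0.2602, 0.2069]
ee_rot: [0.906, -0.031, 0.422, 0.014]
ft_force: [-0.4, 0.7, -2.5]
grip_width: 0.446
grasp_force: 45.8
```

Request:
apply_moves(
  rows=[
    {"x": -2.5,"y": 0,"z": 2,"ax": 0,"ay": 0,"az": 0,"gripper": 0.7},
    {"x": -2.5,"y": 0,"z": 2,"ax": 0,"ay": 0,"az": 0,"gripper": 0.7},
    {"x": 0,"y": 0,"z": 0,"ax": 0,"ay": 0,"az": 0,"gripper": 0.7},
  ],
)

```text
clock: 23.8
position: [0.5956, -0.2601, 0.201]
ee_rot: [0.906, -0.03, 0.422, 0.014]
ft_force: [-0.9, 0.6, -2.9]
grip_width: 0.448
grasp_force: 45.8
```

Request:
apply_moves(
  rows=[
    {"x": -1.3,"y": 0,"z": 1.1,"ax": 0,"ay": 0,"az": 0,"gripper": 0.7},
    {"x": 0,"y": 0,"z": 0,"ax": 0,"ay": 0,"az": 0,"gripper": 0.7},
    {"x": 0,"y": 0,"z": 0,"ax": 0,"ay": 0,"az": 0,"gripper": 0.7},
  ],
)

```text
clock: 24.05
position: [0.5958, -0.2604, 0.1999]
ee_rot: [0.906, -0.031, 0.422, 0.015]
ft_force: [-0.2, 0.1, -2.3]
grip_width: 0.446
grasp_force: 45.8
```

Not seated yet (target TCP z about 0.198). Continuing in 1 mm steps.

Request:
apply_moves(
  rows=[
    {"x": -0.8,"y": 0,"z": 0.6,"ax": 0,"ay": 0,"az": 0,"gripper": 0.7},
    {"x": 0,"y": 0,"z": 0,"ax": 0,"ay": 0,"az": 0,"gripper": 0.7},
    {"x": 0,"y": 0,"z": 0,"ax": 0,"ay": 0,"az": 0,"gripper": 0.7},
  ],
)

```text
clock: 24.3
position: [0.5959, -0.2603, 0.1991]
ee_rot: [0.906, -0.03, 0.423, 0.015]
ft_force: [-0.5, 0.3, -1.7]
grip_width: 0.446
grasp_force: 45.9
```

Request:
apply_moves(
  rows=[
    {"x": -0.8,"y": 0,"z": 0.6,"ax": 0,"ay": 0,"az": 0,"gripper": 0.7},
    {"x": 0,"y": 0,"z": 0,"ax": 0,"ay": 0,"az": 0,"gripper": 0.7},
    {"x": 0,"y": 0,"z": 0,"ax": 0,"ay": 0,"az": 0,"gripper": 0.7},
  ],
)

```text
clock: 24.55
position: [0.5963, -0.2604, 0.1989]
ee_rot: [0.905, -0.03, 0.423, 0.015]
ft_force: [-0.8, -0.4, 2.7]
grip_width: 0.443
grasp_force: 46.1
```

Request:
apply_moves(
  rows=[
    {"x": -0.8,"y": 0,"z": 0.6,"ax": 0,"ay": 0,"az": 0,"gripper": 0.7},
    {"x": 0,"y": 0,"z": 0,"ax": 0,"ay": 0,"az": 0,"gripper": 0.7},
    {"x": 0,"y": 0,"z": 0,"ax": 0,"ay": 0,"az": 0,"gripper": 0.7},
  ],
)

```text
clock: 24.8
position: [0.5968, -0.2604, 0.1988]
ee_rot: [0.905, -0.03, 0.424, 0.015]
ft_force: [-1.3, -0.0, 8.0]
grip_width: 0.45
grasp_force: 46.4
```

Contact came at TCP z 0.199, as predicted, with the force rising to 8 N. Now I'll release gently.

Request:
apply_moves(
  rows=[
    {"x": 0,"y": 0,"z": 0,"ax": 0,"ay": 0,"az": 0,"gripper": 0.548},
    {"x": 0,"y": 0,"z": 0,"ax": 0,"ay": 0,"az": 0,"gripper": 0.542},
    {"x": 0,"y": 0,"z": 0,"ax": 0,"ay": 0,"az": 0,"gripper": 0.538},
    {"x": 0,"y": 0,"z": 0,"ax": 0,"ay": 0,"az": 0,"gripper": 0.535},
    {"x": 0,"y": 0,"z": 0,"ax": 0,"ay": 0,"az": 0,"gripper": 0.532},
  ],
)

```text
clock: 25.22
position: [0.5962, -0.2604, 0.1977]
ee_rot: [0.906, -0.03, 0.423, 0.015]
ft_force: [0.1, -1.0, 0.3]
grip_width: 0.471
grasp_force: 0.3
```

Request:
apply_moves(
  rows=[
    {"x": 0,"y": 0,"z": 0,"ax": 0,"ay": 0,"az": 0,"gripper": 0.525},
    {"x": 0,"y": 0,"z": 0,"ax": 0,"ay": 0,"az": 0,"gripper": 0.5},
    {"x": 0,"y": 0,"z": 0,"ax": 0,"ay": 0,"az": 0,"gripper": 0.4},
    {"x": 0,"y": 0,"z": 0,"ax": 0,"ay": 0,"az": 0,"gripper": 0.2},
    {"x": 0,"y": 0,"z": 0,"ax": 0,"ay": 0,"az": 0,"gripper": 0.1},
  ],
)

```text
clock: 25.63
position: [0.5957, -0.26, 0.1966]
ee_rot: [0.906, -0.03, 0.422, 0.014]
ft_force: [1.3, -0.0, 0.0]
grip_width: 0.859
grasp_force: 0.0
```

Request:
apply_moves(
  rows=[
    {"x": 0,"y": 0,"z": 0,"ax": 0,"ay": 0,"az": 0,"gripper": 0.1},
    {"x": 0,"y": 0,"z": 0,"ax": 0,"ay": 0,"az": 0,"gripper": 0.1},
    {"x": 0,"y": 0,"z": 0,"ax": 0,"ay": 0,"az": 0,"gripper": 0.1},
  ],
)

```text
clock: 25.88
position: [0.5958, -0.2601, 0.1967]
ee_rot: [0.906, -0.03, 0.422, 0.014]
ft_force: [0.7, -0.3, -0.3]
grip_width: 0.899
grasp_force: 0.0
```

```bash
cat > chk.py <<'E'
from h import *
import sys
b=camera("scene")["color"][:,:,::-1].astype(np.float32);r=cv2.imread("pics/scene0.png").astype(np.float32)
cv2.imwrite(f"pics/{sys.argv[1]}.png",b)
s=rackw(0,0,.155);P={"disc":s+[0,0,.048],"bar":s,"loop":s-[0,0,.09],"end":s-[0,0,.104],"bar+y":rackw(0,.03,.155),"bar-y":rackw(0,-.03,.155)}
d=np.abs(b-r).max(2)
for k,p in P.items():
    u,v=proj("scene",p)[0].round().astype(int);print(k,(u,v),"changed",d[v-2:v+3,u-2:u+3].max(),"\n" if 0 else "",b[v,u])
m=(d>30)&(b.min(2)>120);m[:110]=0;m[215:]=0;m[:,:200]=0;m[:,262:]=0
v,u=np.nonzero(m);print("bright changed px rows:",[(int(k),int(u[v==k].min()),int(u[v==k].max())) for k in np.unique(v)])
o=get_obs();print(o["ft_force"].round(1),o["grasp_force"],o["clock"])
E
python3 chk.py rel
```

```text
disc (np.int64(234), np.int64(160)) changed 5.0  [ 89. 130. 186.]
bar (np.int64(236), np.int64(172)) changed 6.0  [ 66.  96. 137.]
loop (np.int64(240), np.int64(194)) changed 5.0  [ 65.  94. 134.]
end (np.int64(240), np.int64(197)) changed 5.0  [ 63.  92. 133.]
bar+y (np.int64(240), np.int64(177)) changed 5.0  [ 66.  95. 138.]
bar-y (np.int64(232), np.int64(169)) changed 7.0  [45. 63. 90.]
bright changed px rows: [(114, 257, 258), (115, 256, 259), (116, 256, 256), (117, 258, 259), (118, 259, 260), (119, 260, 261), (121, 244, 244), (122, 240, 245), (123, 237, 247), (124, 235, 246), (125, 232, 245), (126, 230, 245), (127, 226, 245), (128, 225, 245), (129, 223, 246), (130, 224, 245), (131, 226, 236), (132, 227, 235), (133, 231, 234), (134, 233, 233), (153, 226, 226), (154, 225, 225), (155, 225, 225), (172, 230, 230), (173, 230, 244), (175, 245, 245), (179, 229, 229)]
[-0.8  0.3  0.7] 0.0 25.9333[ WARN:0@1.494] global loadsave.cpp:1063 imwrite_ Unsupported depth image for selected encoder is fallbacked to CV_8U.
```

The scene view is hidden by the rack post. I'll back away along the tool axis and check from the top.

Request:
apply_moves(
  rows=[
    {"x": 0,"y": 0,"z": -8,"ax": 0,"ay": 0,"az": 0,"gripper": 0.05},
    {"x": 0,"y": 0,"z": -12,"ax": 0,"ay": 0,"az": 0,"gripper": 0},
    {"x": 0,"y": 0,"z": -20,"ax": 0,"ay": 0,"az": 0,"gripper": 0},
    {"x": 0,"y": 0,"z": -25,"ax": 0,"ay": 0,"az": 0,"gripper": 0},
    {"x": 0,"y": 0,"z": -25,"ax": 0,"ay": 0,"az": 0,"gripper": 0},
  ],
)

```text
clock: 26.35
position: [0.5257, -0.2551, 0.2549]
ee_rot: [0.906, -0.03, 0.422, 0.014]
ft_force: [0.5, 0.3, 0.8]
grip_width: 1.0
grasp_force: 0.0
```

Request:
apply_moves(
  rows=[
    {"x": 0,"y": 0,"z": -25,"ax": 0,"ay": 0,"az": 0,"gripper": 0},
    {"x": 0,"y": 0,"z": -25,"ax": 0,"ay": 0,"az": 0,"gripper": 0},
    {"x": -15,"y": 0,"z": -20,"ax": 0,"ay": 0,"az": 0,"gripper": 0},
    {"x": 0,"y": 0,"z": 0,"ax": 0,"ay": 0,"az": 0,"gripper": 0},
    {"x": 0,"y": 0,"z": 0,"ax": 0,"ay": 0,"az": 0,"gripper": 0},
  ],
)

```text
clock: 26.77
position: [0.4629, -0.2517, 0.289]
ee_rot: [0.906, -0.031, 0.423, 0.015]
ft_force: [0.1, 0.5, -0.4]
grip_width: 1.001
grasp_force: 0.0
```

```bash
python3 - <<'E'
from h import *
a=camera("top")["color"][:,:,::-1].astype(int);r=cv2.imread("pics/top0.png").astype(int)
cv2.imwrite("pics/fin_top.png",a)
s=rackw(0,0,.155)
for k,p in {"disc top":s+[0,0,.068],"disc":s+[0,0,.048],"bar":s,"bar+y":rackw(0,.027,.16),"bar-y":rackw(0,-.027,.16),"prong tip+":rackw(-.022,.018,.157),"prong-":rackw(-.022,-.018,.157),"rail front":rackw(.015,0,.298)}.items():print(k,proj("top",p)[0].round(1))
g=a.mean(2).astype(int);d=np.abs(a-r).max(2)
for v in range(136,172):print(v," ".join(f"{g[v,u]:3d}{'*' if d[v,u]>25 else ' '}" for u in range(400,432)))
o=get_obs();print(o["ft_force"].round(1),o["grasp_force"],o["clock"],o["position"])
E
```

```text
disc top [422.8 153.4]
disc [420.7 155.3]
bar [416.  159.6]
bar+y [407.2 158.3]
bar-y [425.7 160.1]
prong tip+ [409.7 166.3]
prong- [422.  167.5]
rail front [431.7 139.8]
136 164  162  159  154  151  146  137  120  110  106  113  120  117  117  112  109  107  104   99   98   96   97  100  100  105  115  117  117  120  119  121  125 
137 173  168  168  166  165  164  157  145  129  131  153  159  157  149  149  143  135  135  134  125  122  120  114  113  113  110  104  105   99  100   99   98 
138 145  145  148  149  151  155  148  140  131  136  162  171  172  164  167  165  164  162  165  164  166  162  154  147  144  139  133  127  126  122  120  118 
139 122  123  126  128  129  131  130  124  123  129  139  148  147  152  155  156  153  165  165  171  173  171  167  167  161  159  157  156  160  160  162  159 
140 113  115  115  114  115  114  114  115  113  112  119  123  123  122  122  130  130  132  146  147  152  149  147  148  149  148  151  152  159  166  169  170 
141 109  106  110  107  108  107  108  107  110  107  112  111  110  111  108  112  109  117  115  122  124  
[... 4456 characters left out ...]
* 120* 121* 125* 122* 123 
169 187  183  173  168  179  188  192  191  188* 188* 189* 182  149* 127* 128* 120* 116* 119* 115* 121* 120  121  122  122  123* 126* 128* 132* 137* 141* 132  117 
170 187  187  183  182  189  186  180  164  148  135  142  147  136* 123* 119* 119* 119* 118* 118* 118* 120  118  119  118  130  140* 149* 154* 165  163  147  131 
171 189  186  190  186  190  187  179  166  137  109  110  125* 133* 129* 129* 132* 128* 131* 128* 124* 125  122  121  120  136  151  161  176  182  176  156  132 
[0.3 0.3 0.4] 0.0 26.8167 [ 0.46356547 -0.25129758  0.28861246][ WARN:0@1.649] global loadsave.cpp:1063 imwrite_ Unsupported depth image for selected encoder is fallbacked to CV_8U.
```

From the top, the disc edge is centred at (421.4,153.5) against a predicted (422.8,153.4). The bar ends are at about (406.5,159) and (427,160.5), where a seated bar should be. So the opener hangs plumb on both prongs with the gripper clear, and I'll hand in.

```bash
python3 -c "
from workcell import *
print(hand_in())"
```

```text
the job is handed in; nothing more can be done
None
```

The job is handed in: the crushed can is in the bin tub, and the opener hangs plumb on both rack prongs with the gripper backed away; the hand-in call returned no verdict.

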